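# Fetch the cutting stake from behind the jars

### The arm

A 6-joint arm with a two-finger parallel gripper is mounted at the origin on the work surface. World frame = base frame: x ahead of the robot, y to its left, z up, the work surface at z = 0. Lengths are in mm, angles in degrees, forces in N, time in s.
With the tool pointing down it reaches from about 300 to 850 mm from the base axis. Payload 4.2 kg.
Tool frame: the origin (TCP) lies at the very end of the fingers, on their centre line; the grasp point (between the pads) lies 19 mm behind it; z points along the fingers, y is the direction in which the jaws open and shut (so a half turn about z gives the same grasp; the last joint's range is limited). The gripper opens to 91 mm and grips with 3 to 60 N. Pads are 32 mm wide; open, the fingers measure 118 mm over their backs; the gripper's body (76 mm by 178 mm) begins 60 mm behind the grasp point.
Start: joints at [71.562, 18.312, 89.639, -0, 72.044, -1.146], TCP at [170.915, 549.028, 213.976] pointing down, gripper open.
Joint ranges: [-177.97, 177.97], [-48.28, 115.42], [12.27, 149.76], [-77.06, 257.06], [2.81, 150.46], [-146.56, 146.56]. Speed limits (degrees/s): [147.25, 147.25, 180, 180, 180, 180].

### API

Orientations are given as [roll, pitch, yaw] about the fixed x, y, z axes, in that order (R = Rz(yaw) Ry(pitch) Rx(roll)).
In Python, from workcell import telemetry, grab_frame, job gives the robot as it stands.
- The arm moves only by the tool drive_tool, never from a script. Its argument "moves" is a list of rows, each an object of numbers: "claw": the closure, from -1 (fully open) to 1 (shut); "dx", "dy", "dz": the shift along the tool's x, y, z in units of 20 mm (1.0 is 20 mm); "yaw": the turn about the tool's z in units of 0.15 rad (1.0 is 0.15 rad). In form: [{"claw": .., "dx": .., "dy": .., "dz": .., "yaw": ..}, ...]. A call has 1 to 5 rows; each row shifts and turns the pose as measured when the row begins, along the tool's axes as they then stand; what a row does not reach is not made up. A row lasts 1/8 s, in which the tool goes at most 62.5 mm and 10.7 degrees, less where a joint would pass 70% of its speed; a pose out of reach is approached as far as the arm can. A call with a number of a shift or a turn outside -1 to 1 is refused whole. A call with a gripper value outside its range is refused whole. The fingers move at their own pace and stop on an object; "grip_force" is the grip in N (left out, the last holds). Time passes only in rows, so rows that do not move let the fingers close. It gives the time, the measured TCP pose, the force and the opening at its end, in the units of the state.
- telemetry.state(): the state, without advancing time (a new reading comes with each control period).
- grab_frame(name): name is "scene" or "top"; returns a dict with "color" (400x640x3 uint8, blue, green, red), "vertical_fov" (degrees; the focal length in pixels is half the picture's height over the tangent of half this angle, whatever the lens; pixels are square), "cx", "cy" (the principal point, pixels), "dist" ([k1, k2, p1, p2, k3] as OpenCV has them; the pictures are not rectified), "pose" (4x4, takes a point from camera to world coordinates). Camera axes: x right, y down, z forward; pixel columns grow to the right and rows downward; lengths in mm; the calibration is good to about 2 mm. A picture is of the moment at which its call begins. There is no depth.
- job.job_done(): hands the job in, once; it reports no verdict.
The state is a dict: "time_s": time; "qpos": joint angles; "qvel": joint speeds; "effort": joint torques, N m; "ee_pos": TCP position; "ee_rot": TCP orientation; "force": force on the tool from outside, world axes, zero at the start; "torque": the same for the moment, N m; "gripper_width": finger opening in mm.
Only numpy, scipy, OpenCV 4.12 (cv2) and the standard library are available. Lean on these libraries where they do the work, as an engineer would, in place of code of your own. Each camera call takes 0.05 s, during which the arm holds its last target.

### The job

First clear the tin, the canister and the flask that crowd the steel cutting stake off the plywood store board and stand all three upright on the dark side board. Then fetch the stake and stand it upright in the middle of the wooden pad on the concrete slab, and after that put the tin, the canister and the flask each back exactly where it stood at the start. Tip nothing over, leave the tile pieces on the store board and on the slab where they lie, and finish with everything let go and at rest.

Things in the scene. Friction and masses are not known exactly. Their poses are not given: they have to be found in the camera images.
- stake_mid (a point): Steel cutting stake, 0.55 kg, 56 mm high: a 46 x 46 mm foot 18 mm high, on it a ridge 46 mm long (own x) and 22 mm thick (own y) from 18 to 48 mm above its underside, topped by a 10 mm thick edge to 56 mm. This point is at its centre, 28 mm above its underside; own z is up. Best taken across the ridge (fingers closing along own y). Stands on the store board, with a container close (about 10 mm) on its left and on its right and one in front of it (towards the robot).
- tin_mid (a point): Round metal tin with lid, 118 mm high, body 56 mm and lid 58 mm in diameter (lid from 102 mm up), about 0.35 kg. This point is on its axis, 59 mm above its underside; own z is up. Which of the three places round the stake (left, right, front) it has changes from start to start.
- canister_mid (a point): Square white plastic canister, 52 x 52 mm (own x and y square to its flat sides), sides 110 mm high, with a 28 mm diameter cap on top to 120 mm, about 0.35 kg. This point is on its axis, 60 mm above its underside; own z is up. Stands in another of the three places.
- flask_mid (a point): Round grey plastic flask, 56 mm in diameter up to 76 mm, narrowing to a neck, with a black screw cap 32 mm in diameter from 98 to 126 mm above its underside, about 0.30 kg. This point is on its axis, 63 mm above its underside; own z is up. Stands in the third of the three places.
- store: Store board, fixed: plywood, 230 (own x) x 250 (own y) mm, 10 mm thick. Origin at the centre of its underside on the table; own x points away from the robot, own y to the left (it is turned by up to 0.2 rad). The stake stands about 50 mm beyond its centre (+x), two containers about 66 mm to either side (y) of the stake, the third about 22 mm before its centre (-x).
- sideboard: Dark wooden side board, fixed, empty at the start: 270 (own x, away from the robot) x 170 (own y) mm, 18 mm thick; origin at the centre of its underside on the table. To the left or the right of the store board. The axis of each of the three containers is to stand over it.
- pad (a point): Centre of the top of a light wooden pad, 80 x 80 x 8 mm, fixed on a grey concrete slab 190 x 200 mm and 60 mm high. The point is 68 mm above the table; x and y along the pad's sides. On the other side from the side board. The stake goes here.
- offcut: Loose tile offcut, 40 x 26 x 10 mm, lying on the store board near its front left corner. Origin at the centre of its underside. To be left alone.
- chip: Loose tile piece, 30 x 26 x 11 mm, lying on the concrete slab near its front left corner, clear of the pad. Origin at the centre of its underside. To be left alone.
- pair: Two small white tiles as one piece, 36 x 36 x 24 mm, lying on the store board near its front right corner. Origin at the centre of its underside. To be left alone.

How it is judged (in metres and radians):
On the way, in this order (a step that is already met when the one before it is completed fails the run):
1. The tin, the canister and the flask all stand upright on the side board, let go, while the stake is still in its place (x of tin_mid in the frame of sideboard between -0.13 and 0.13 m and y of tin_mid in the frame of sideboard between -0.08 and 0.08 m and z of tin_mid in the frame of sideboard between 0.067 and 0.087 m and x of canister_mid in the frame of sideboard between -0.13 and 0.13 m and y of canister_mid in the frame of sideboard between -0.08 and 0.08 m and z of canister_mid in the frame of sideboard between 0.068 and 0.088 m and x of flask_mid in the frame of sideboard between -0.13 and 0.13 m and y of flask_mid in the frame of sideboard between -0.08 and 0.08 m and z of flask_mid in the frame of sideboard between 0.071 and 0.091 m and angle between each of tin_mid, canister_mid, flask_mid's own z axis and vertical below 0.12 rad and linear speed of each of tin, canister, flask below 0.03 m/s and contact force between the fingers and tin below 0.2 N and contact force between the fingers and canister below 0.2 N and contact force between the fingers and flask below 0.2 N and distance of stake_mid from where it was at the start of the episode below 0.02 m), for 0.2 s.
2. The stake stands upright on the pad, let go, while the three containers are still on the side board (horizontal distance between stake_mid and pad below 0.012 m and z of stake_mid in the frame of pad between 0.02 and 0.036 m and angle between stake_mid's own z axis and vertical below 0.12 rad and linear speed of stake below 0.03 m/s and contact force between the fingers and stake below 0.2 N and x of tin_mid in the frame of sideboard between -0.13 and 0.13 m and y of tin_mid in the frame of sideboard between -0.08 and 0.08 m and z of tin_mid in the frame of sideboard between 0.067 and 0.087 m and x of canister_mid in the frame of sideboard between -0.13 and 0.13 m and y of canister_mid in the frame of sideboard between -0.08 and 0.08 m and z of canister_mid in the frame of sideboard between 0.068 and 0.088 m and x of flask_mid in the frame of sideboard between -0.13 and 0.13 m and y of flask_mid in the frame of sideboard between -0.08 and 0.08 m and z of flask_mid in the frame of sideboard between 0.071 and 0.091 m), for 0.2 s.
At the end, for the whole second after the job is handed in: The stake stands upright on the pad with its centre within 12 mm of the pad's centre; the tin, the canister and the flask each stand upright with their centres within 15 mm of where they were at the start (turning about the vertical does not matter); all four are let go and at rest (horizontal distance between stake_mid and pad below 0.012 m and z of stake_mid in the frame of pad between 0.02 and 0.036 m and angle between each of stake_mid, tin_mid, canister_mid, flask_mid's own z axis and vertical below 0.12 rad and linear speed of each of stake, tin, canister, flask below 0.03 m/s and contact force between the fingers and stake below 0.2 N and distance of each of tin_mid, canister_mid, flask_mid from where it was at the start of the episode below 0.015 m and contact force between the fingers and tin below 0.2 N and contact force between the fingers and canister below 0.2 N and contact force between the fingers and flask below 0.2 N); the robot touches nothing.
It fails at once if The stake or a container is tipped over (more than 35 degrees) (angle between any of tin_mid, canister_mid, flask_mid, stake_mid's own z axis and vertical above 0.61 rad).
It fails at once if A tile piece on the store board or the slab is shifted by more than 30 mm (distance of any of offcut, chip, pair from where it was at the start of the episode above 0.03 m).
It also fails if it takes over 138 s, if anything falls off the work surface, if the arm or the gripper's body presses on something with over 40 N, if the wrist force passes 120 N, or if a joint passes its speed limit or range.

## Working session

There is one attempt and no reset: what is moved stays moved. The work goes in short steps, Python scripts to look and compute and a tool call to move; the robot and the scene stay as the last step left them, time stands still between calls to the robot, and variables do not carry over. Pictures are saved under pics/ and viewed, and the job is handed in when it is done.

Besides the shell and the picture viewer there is one more tool, called as a command line: name --argument value ..., lists and objects as JSON in quotes. drive_tool: Moves the arm, as the interface text tells. Its arguments: {"type":"object","properties":{"moves":{"type":"array"},"grip_force":{"type":"number"}},"required":["moves"]}

```bash
mkdir -p pics; ls
cat > h.py <<'E'
import numpy as np,cv2
from workcell import telemetry,grab_frame,job
def cam(f):
    H,W=f["color"].shape[:2]; fl=H/2/np.tan(np.radians(f["vertical_fov"])/2)
    return np.array([[fl,0,f["cx"]],[0,fl,f["cy"]],[0,0,1.]]),np.array(f["dist"],float),np.array(f["pose"],float)
def ray(f,uv,z):
    K,d,P=cam(f); p=cv2.undistortPoints(np.array(uv,float).reshape(-1,1,2),K,d).reshape(-1,2)
    r=np.c_[p,np.ones(len(p))]@P[:3,:3].T; o=P[:3,3]
    return o+r*((z-o[2])/r[:,2])[:,None]
def proj(f,X):
    K,d,P=cam(f); R=P[:3,:3].T; t=-R@P[:3,3]
    return cv2.projectPoints(np.array(X,float).reshape(-1,1,3),cv2.Rodrigues(R)[0],t,K,d)[0].reshape(-1,2)
E
python3 - <<'E'
from h import *
import pickle
for n in("scene","top"):
    f=grab_frame(n); cv2.imwrite(f"pics/{n}0.png",f["color"]); pickle.dump(f,open(f"{n}0.pkl","wb"))
    print(n,f["vertical_fov"],f["cx"],f["cy"],f["dist"],np.round(f["pose"],3).tolist())
print(telemetry.state())
E
```

```text
pics
scene 52.410684990194 316.58743145958397 192.94465938806317 [-0.00520665  0.          0.          0.          0.        ] [[0.686, 0.524, -0.505, 1030.102], [0.727, -0.512, 0.456, -396.801], [-0.02, -0.681, -0.732, 774.549], [0.0, 0.0, 0.0, 1.0]]
top 42.47629213506273 315.71854564050534 202.86798245836616 [-0.1089735  0.         0.         0.         0.       ] [[0.025, -0.995, 0.096, 380.901], [-1.0, -0.025, 0.008, 28.126], [-0.006, -0.096, -0.995, 1501.197], [0.0, 0.0, 0.0, 1.0]]
{'time_s': 0.1, 'qpos': array([ 7.15620973e+01,  1.83458847e+01,  8.96992750e+01, -4.11934193e-04,
        7.20427627e+01, -1.14541421e+00]), 'qvel': array([-0.09437335, -0.10681518, -0.19538341, -0.04857435, -0.10425494,
        0.04238753]), 'effort': array([ 2.80883005e-04, -4.13327193e+01, -2.32512474e+01,  7.30722374e-02,
        4.22228209e-02, -4.40405609e-05]), 'ee_pos': array([170.7739498 , 548.58713039, 213.22628839]), 'ee_rot': array([-1.79912087e+02, -1.36596622e-03,  1.62707638e+02]), 'force': array([ 0.03162869,  0.35287808, -0.12618533]), 'torque': array([ 0.0368812 ,  0.0229676 , -0.02234399]), 'gripper_width': 90.75531683763711}
```

View pics/scene0.png

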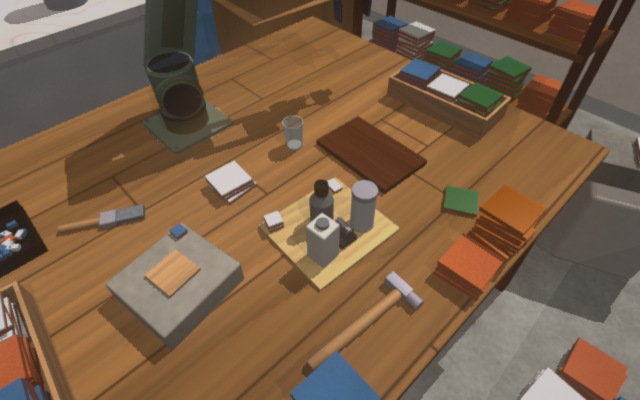

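View pics/top0.png

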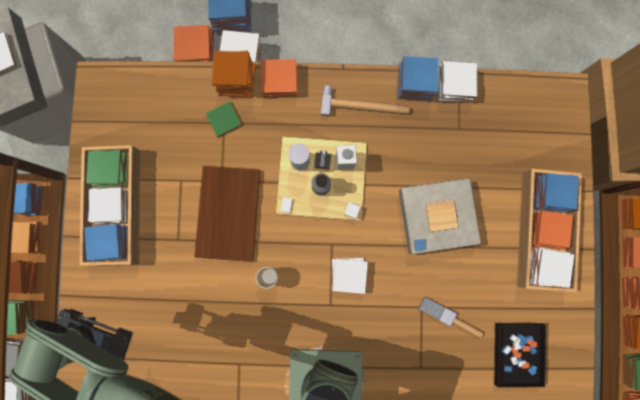

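The tin is left of the stake (top px 300,156), the canister right (347,155) and the flask in front (321,184). The side board is at about (228,213) and the pad at (442,215). I'll enlarge these to measure them.

Run:
```python
from h import *
import pickle
f=pickle.load(open("top0.pkl","rb"))["color"]; g=pickle.load(open("scene0.pkl","rb"))["color"]
cv2.imwrite("pics/topc.png",cv2.resize(f[125:265,185:375],None,fx=4.2,fy=4.2,interpolation=cv2.INTER_CUBIC))
cv2.imwrite("pics/topp.png",cv2.resize(f[170:260,395:490],None,fx=6,fy=6,interpolation=cv2.INTER_CUBIC))
cv2.imwrite("pics/scc.png",cv2.resize(g[170:290,250:410],None,fx=5,fy=5,interpolation=cv2.INTER_CUBIC))
```

```text
(no output)
```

View pics/topc.png

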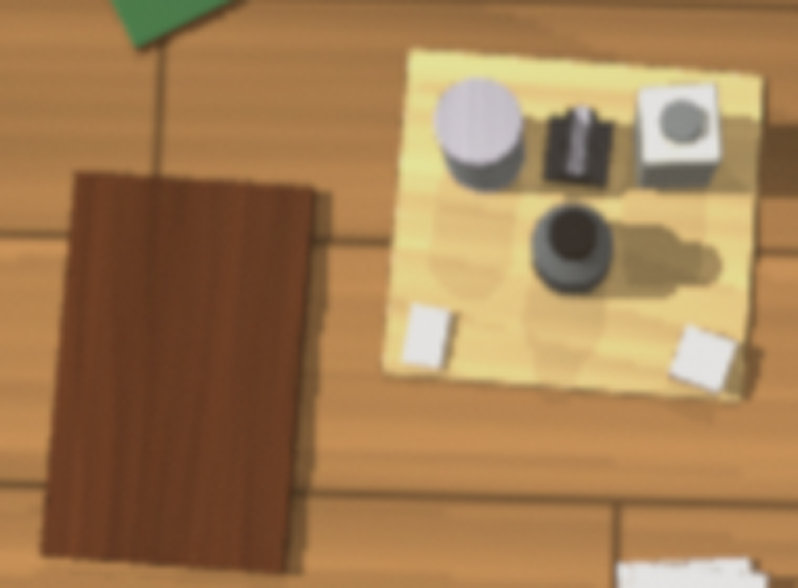

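View pics/topp.png

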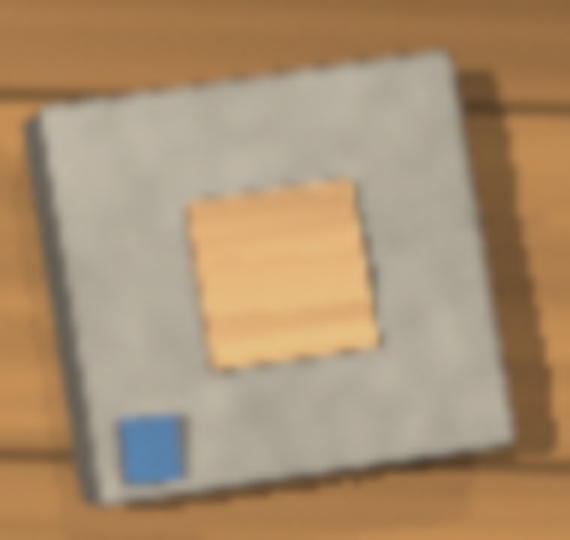

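View pics/scc.png

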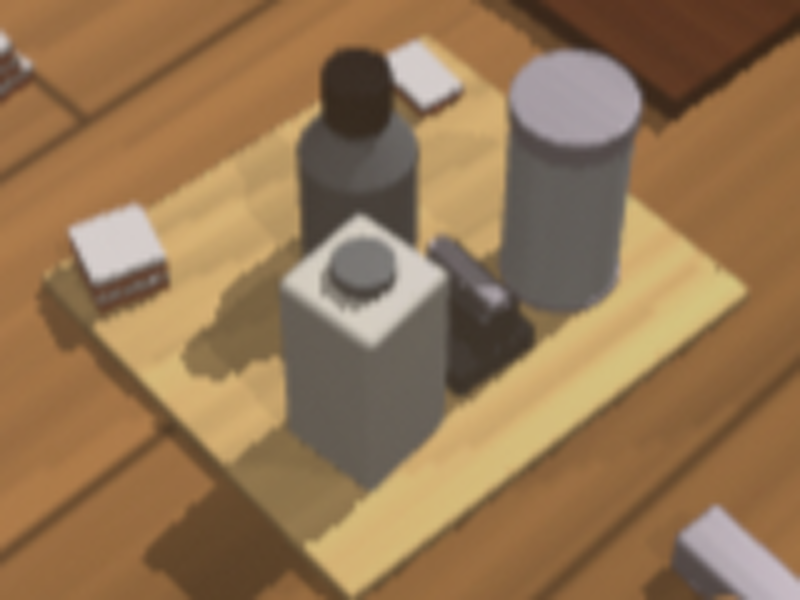

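Run:
```python
from h import *
import pickle
t=pickle.load(open("top0.pkl","rb")); s=pickle.load(open("scene0.pkl","rb"))
T=lambda p:(np.array(p,float)+.5)/4.2-.5+[185,125]
Q=lambda p:(np.array(p,float)+.5)/6-.5+[395,170]
S=lambda p:(np.array(p,float)+.5)/5-.5+[250,170]
def show(n,f,uv,z): r=ray(f,uv,z); print(n,np.round(r[:,:2],1).tolist()); return r
show("tin T",t,T([[479,122]]),128); show("tin S",s,S([[576,99]]),128)
show("can T",t,T([[684,121]]),130); show("can S",s,S([[363,258]]),130)
show("can top corners S",s,S([[362,213],[447,278],[371,347],[282,285]]),120)
show("can top corners T",t,T([[640,90],[716,86],[719,161],[640,165]]),120)
show("flask T",t,T([[574,231]]),136); show("flask S",s,S([[358,66]]),136)
show("stake T",t,T([[588,108],[572,172]]),66)
show("stake S",s,S([[440,240],[498,302]]),66)
for n,f,uv,z in(("store",t,T([[410,50],[763,75],[741,400],[384,373]]),10),("side",t,T([[76,172],[315,187],[288,573],[41,556]]),18),("pad",t,Q([[188,202],[354,180],[380,346],[213,370]]),68)):
    r=show(n,f,uv,z); c=r.mean(0); d=(r[0]+r[1]-r[2]-r[3]); print("  c",c.round(1),"x-dir deg",np.degrees(np.arctan2(d[1],d[0])))
r=show("padS",s,[[148,272],[175,251],[200,260],[172,293]],68)
# colour masks
hsv=cv2.cvtColor(s["color"],cv2.COLOR_BGR2HSV); print(s["color"][205-20,362],s["color"][272,172],t["color"][215,442],s["color"][250,180])
```

```text
tin T [[646.2, 89.3]]
tin S [[649.9, 88.6]]
can T [[649.7, -42.7]]
can S [[650.4, -40.8]]
can top corners S [[626.7, -18.8], [676.1, -18.0], [679.5, -64.5], [631.6, -68.8]]
can top corners T [[671.4, -14.3], [675.3, -63.6], [625.9, -66.4], [622.0, -15.3]]
flask T [[575.5, 26.4]]
flask S [[574.5, 29.2]]
stake T [[669.5, 18.9], [625.5, 28.6]]
stake S [[629.4, 26.5], [671.8, 19.8]]
store [[719.3, 144.7], [707.5, -103.9], [478.5, -92.1], [491.1, 155.3]]
  c [599.1  26.   10. ] x-dir deg -2.810948336623735
side [[625.8, 375.3], [618.9, 207.0], [351.6, 216.1], [358.1, 387.5]]
  c [488.6 296.5  18. ] x-dir deg -2.275177300940722
pad [[525.8, -269.2], [538.1, -347.8], [460.4, -360.2], [447.4, -281.4]]
  c [ 492.9 -314.6   68. ] x-dir deg 8.959171455437053
padS [[462.5, -351.9], [455.0, -285.6], [511.5, -259.6], [539.1, -340.7]]
[165 158 167] [104 152 204] [125 183 229] [128 141 152]
```

drive_tool --moves '[{"claw":-1,"dx":0,"dy":-1,"dz":0,"yaw":1},{"claw":-1,"dx":0,"dy":-1,"dz":0,"yaw":1},{"claw":-1,"dx":-1,"dy":-1,"dz":0,"yaw":0},{"claw":-1,"dx":-1,"dy":-1,"dz":0,"yaw":0},{"claw":-1,"dx":-1,"dy":-1,"dz":0,"yaw":0}]' --grip_force 20

```text
time_s: 0.72
ee_pos: [169.8, 424.7, 210.6]
ee_rot: [-179.6, 0.1, 145.1]
force: [0.4, 0.0, 0.3]
gripper_width: 91.2
```

drive_tool --moves '[{"claw":-1,"dx":-1,"dy":0,"dz":0,"yaw":-1},{"claw":-1,"dx":-1,"dy":0,"dz":0,"yaw":-1},{"claw":-1,"dx":-1,"dy":0,"dz":0,"yaw":-1},{"claw":-1,"dx":-1,"dy":0,"dz":0,"yaw":-1},{"claw":-1,"dx":-1,"dy":-1,"dz":0,"yaw":0}]'

```text
time_s: 1.35
ee_pos: [264.1, 371.8, 209.5]
ee_rot: [-179.5, -0.2, -179.3]
force: [0.1, -0.0, -0.3]
gripper_width: 91.2
```

drive_tool --moves '[{"claw":-1,"dx":-1,"dy":-1,"dz":0,"yaw":0},{"claw":-1,"dx":-1,"dy":-1,"dz":0,"yaw":0},{"claw":-1,"dx":-1,"dy":-1,"dz":0,"yaw":0},{"claw":-1,"dx":-1,"dy":-1,"dz":0,"yaw":0},{"claw":-1,"dx":-1,"dy":-1,"dz":0,"yaw":0}]'

```text
time_s: 1.98
ee_pos: [367.4, 268.8, 208.2]
ee_rot: [-179.3, -0.4, -179.3]
force: [-0.3, 0.1, 0.1]
gripper_width: 91.2
```

drive_tool --moves '[{"claw":-1,"dx":-1,"dy":-0.8,"dz":0,"yaw":0},{"claw":-1,"dx":-1,"dy":-0.8,"dz":0,"yaw":0},{"claw":-1,"dx":-1,"dy":-0.8,"dz":0,"yaw":0},{"claw":-1,"dx":-1,"dy":-0.8,"dz":0,"yaw":0},{"claw":-1,"dx":-1,"dy":-0.8,"dz":0,"yaw":0}]'

```text
time_s: 2.6
ee_pos: [470.2, 186.1, 206.6]
ee_rot: [-179.2, -0.6, -179.3]
force: [-0.2, 0.4, 0.1]
gripper_width: 91.1
```

drive_tool --moves '[{"claw":-1,"dx":-1,"dy":-0.6,"dz":0,"yaw":0},{"claw":-1,"dx":-1,"dy":-0.6,"dz":0,"yaw":0},{"claw":-1,"dx":-1,"dy":-0.6,"dz":0,"yaw":0},{"claw":-1,"dx":-1,"dy":-0.6,"dz":0,"yaw":0},{"claw":-1,"dx":-1,"dy":-0.6,"dz":0,"yaw":0}]'

```text
time_s: 3.22
ee_pos: [576.4, 124.1, 205.3]
ee_rot: [-179.2, -0.7, -179.3]
force: [-0.6, 0.7, -0.4]
gripper_width: 91.1
```

drive_tool --moves '[{"claw":-1,"dx":-1,"dy":-0.5,"dz":0.5,"yaw":0},{"claw":-1,"dx":-1,"dy":-0.5,"dz":0.5,"yaw":0},{"claw":-1,"dx":-1,"dy":-0.5,"dz":0.5,"yaw":0},{"claw":-1,"dx":-0.5,"dy":-0.2,"dz":0.5,"yaw":0},{"claw":-1,"dx":0,"dy":0,"dz":0,"yaw":0}]'

```text
time_s: 3.85
ee_pos: [651.6, 87.3, 159.2]
ee_rot: [-179.3, -0.9, -179.4]
force: [-0.0, 0.6, -0.1]
gripper_width: 91.2
```

```bash
cat >> h.py <<'E'
def snap(n,name,box=None,fx=4):
    f=grab_frame(n); im=f["color"].copy()
    if box: a,b,c,d=box; im=cv2.resize(im[b:d,a:c],None,fx=fx,fy=fx,interpolation=cv2.INTER_CUBIC)
    cv2.imwrite(f"pics/{name}.png",im); return f
E
python3 - <<'E'
from h import *
f=snap("scene","s1",(250,120,430,270),4); print(proj(f,[[648,89,128],telemetry.state()["ee_pos"]]),telemetry.state()["ee_pos"])
E
```

```text
[[364.27001995 188.84197567]
 [366.00039208 179.69543817]] [651.4279239   87.54117029 159.88198437]
```

View pics/s1.png

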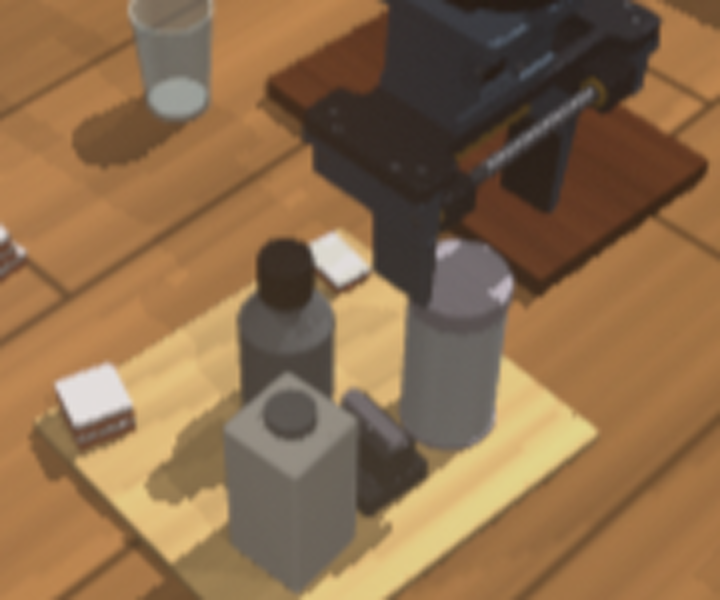

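The fingers straddle the tin (lid centre at crop 457,283, i.e. px 364,191, and the estimate projects to 364,189). I'll descend and grip.

drive_tool --moves '[{"claw":-1,"dx":0.15,"dy":0.05,"dz":1,"yaw":0},{"claw":-1,"dx":0,"dy":0,"dz":1,"yaw":0},{"claw":-1,"dx":0,"dy":0,"dz":0.9,"yaw":0},{"claw":-1,"dx":0,"dy":0,"dz":0,"yaw":0},{"claw":1,"dx":0,"dy":0,"dz":0,"yaw":0}]'

```text
time_s: 4.53
ee_pos: [646.6, 90.4, 104.9]
ee_rot: [-179.4, -0.6, -179.2]
force: [-0.4, -0.3, 0.2]
gripper_width: 84.1
```

drive_tool --moves '[{"claw":1,"dx":0,"dy":0,"dz":0,"yaw":0},{"claw":1,"dx":0,"dy":0,"dz":0,"yaw":0},{"claw":1,"dx":0,"dy":0,"dz":0,"yaw":0}]'

```text
time_s: 4.9
ee_pos: [647.4, 90.6, 107.2]
ee_rot: [-179.4, -0.4, -179.2]
force: [-0.3, -1.3, -1.4]
gripper_width: 57.5
```

drive_tool --moves '[{"claw":1,"dx":0,"dy":0,"dz":-0.6,"yaw":0},{"claw":1,"dx":0,"dy":0,"dz":-0.9,"yaw":0},{"claw":1,"dx":0,"dy":0,"dz":-0.9,"yaw":0},{"claw":1,"dx":0.3,"dy":0.6,"dz":0,"yaw":0},{"claw":1,"dx":0.4,"dy":1,"dz":0,"yaw":0}]' --grip_force 25

```text
time_s: 5.52
ee_pos: [631.1, 123.5, 154.7]
ee_rot: [-179.4, -0.8, -179.3]
force: [-0.2, 0.8, -4.1]
gripper_width: 57.3
```

drive_tool --moves '[{"claw":1,"dx":0.4,"dy":1,"dz":0,"yaw":0},{"claw":1,"dx":0.4,"dy":1,"dz":0,"yaw":0},{"claw":1,"dx":0.4,"dy":1,"dz":0,"yaw":0},{"claw":1,"dx":0.4,"dy":1,"dz":0,"yaw":0},{"claw":1,"dx":0.3,"dy":1,"dz":0,"yaw":0}]'

```text
time_s: 6.15
ee_pos: [586.4, 232.0, 152.2]
ee_rot: [-179.4, -1.0, -179.2]
force: [1.1, -1.2, -3.9]
gripper_width: 57.3
```

drive_tool --moves '[{"claw":1,"dx":0.2,"dy":1,"dz":0,"yaw":0},{"claw":1,"dx":0.1,"dy":1,"dz":0,"yaw":0},{"claw":1,"dx":0,"dy":0.8,"dz":0.2,"yaw":0},{"claw":1,"dx":0,"dy":0.2,"dz":0.6,"yaw":0},{"claw":1,"dx":0,"dy":0,"dz":0.4,"yaw":0}]'

```text
time_s: 6.78
ee_pos: [579.0, 297.6, 126.2]
ee_rot: [-179.4, -0.9, -179.0]
force: [-0.3, -0.3, -3.6]
gripper_width: 57.4
```

drive_tool --moves '[{"claw":1,"dx":0,"dy":0,"dz":0.3,"yaw":0},{"claw":1,"dx":0,"dy":0,"dz":0.2,"yaw":0},{"claw":1,"dx":0,"dy":0,"dz":0.1,"yaw":0},{"claw":1,"dx":0,"dy":0,"dz":0,"yaw":0}]'

```text
time_s: 7.28
ee_pos: [579.7, 295.5, 116.0]
ee_rot: [-179.4, -0.8, -179.2]
force: [-0.0, -0.4, -4.0]
gripper_width: 57.3
```

drive_tool --moves '[{"claw":1,"dx":0,"dy":0,"dz":0.1,"yaw":0},{"claw":1,"dx":0,"dy":0,"dz":0,"yaw":0}]'

```text
time_s: 7.52
ee_pos: [580.5, 295.2, 115.3]
ee_rot: [-179.5, -0.7, -179.3]
force: [0.0, 0.3, -3.8]
gripper_width: 57.3
```

drive_tool --moves '[{"claw":1,"dx":0,"dy":0,"dz":0.1,"yaw":0},{"claw":1,"dx":0,"dy":0,"dz":0,"yaw":0}]'

```text
time_s: 7.78
ee_pos: [580.8, 295.1, 115.3]
ee_rot: [-179.5, -0.6, -179.3]
force: [-0.8, -0.3, -3.9]
gripper_width: 57.5
```

drive_tool --moves '[{"claw":1,"dx":0,"dy":0,"dz":0.2,"yaw":0},{"claw":1,"dx":0,"dy":0,"dz":0,"yaw":0}]'

```text
time_s: 8.02
ee_pos: [582.2, 295.1, 115.4]
ee_rot: [-179.6, -0.3, -179.3]
force: [-0.1, 0.3, -3.7]
gripper_width: 57.2
```

drive_tool --moves '[{"claw":1,"dx":0.05,"dy":0,"dz":0.2,"yaw":0},{"claw":1,"dx":0,"dy":0,"dz":0.2,"yaw":0}]'

```text
time_s: 8.28
ee_pos: [583.8, 295.0, 115.0]
ee_rot: [-179.7, 0.2, -179.2]
force: [-6.3, -2.6, 21.9]
gripper_width: 57.4
```

Contact is clear (+22 N). I'll release, then lift.

drive_tool --moves '[{"claw":0.2,"dx":0,"dy":0,"dz":-0.1,"yaw":0},{"claw":-1,"dx":0,"dy":0,"dz":0,"yaw":0},{"claw":-1,"dx":0,"dy":0,"dz":0,"yaw":0},{"claw":-1,"dx":0,"dy":0,"dz":-0.5,"yaw":0},{"claw":-1,"dx":0,"dy":0,"dz":-1,"yaw":0}]'

```text
time_s: 8.9
ee_pos: [582.8, 294.8, 144.5]
ee_rot: [-179.5, -0.1, -179.2]
force: [0.8, -0.0, 0.7]
gripper_width: 90.9
```

drive_tool --moves '[{"claw":-1,"dx":0,"dy":-0.3,"dz":-1,"yaw":0},{"claw":-1,"dx":0,"dy":-1,"dz":-0.5,"yaw":0},{"claw":-1,"dx":0,"dy":-1,"dz":0,"yaw":0},{"claw":-1,"dx":0,"dy":-1,"dz":0,"yaw":0},{"claw":-1,"dx":0,"dy":-1,"dz":0,"yaw":0}]'

```text
time_s: 9.52
ee_pos: [584.4, 204.3, 177.0]
ee_rot: [-179.5, -0.0, -179.2]
force: [0.1, 0.4, 0.2]
gripper_width: 91.0
```

drive_tool --moves '[{"claw":-1,"dx":0,"dy":-1,"dz":0,"yaw":0},{"claw":-1,"dx":0,"dy":-1,"dz":0,"yaw":0},{"claw":-1,"dx":0.1,"dy":-1,"dz":0,"yaw":0},{"claw":-1,"dx":0.1,"dy":-1,"dz":0,"yaw":0},{"claw":-1,"dx":0.1,"dy":-1,"dz":0,"yaw":0}]'

```text
time_s: 10.15
ee_pos: [579.0, 96.2, 176.9]
ee_rot: [-179.5, -0.1, -179.2]
force: [0.2, 0.3, -0.8]
gripper_width: 91.6
```

Run:
```python
from h import *
f=snap("top","t2",(185,125,375,265),4); print(proj(f,[[648,89,128]]))
```

```text
[[298.81150967 152.99963117]]
```

View pics/t2.png

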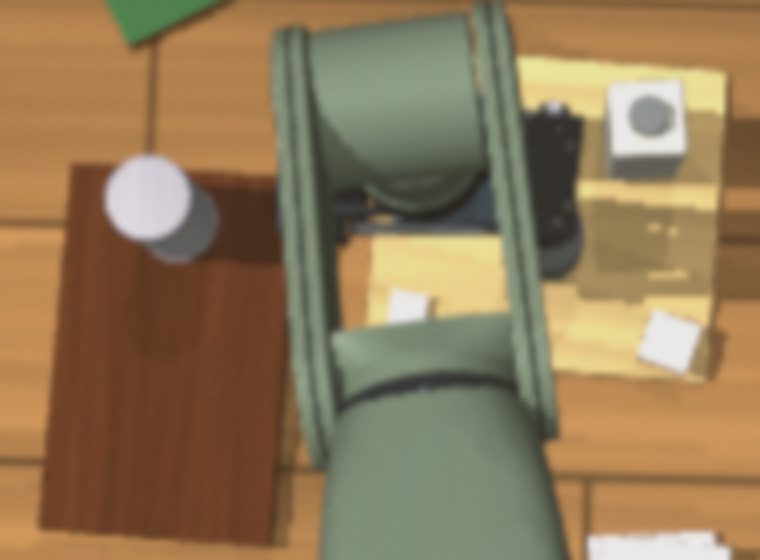

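The tin stands upright on the side board (lid at crop 148,198). On to the flask.

drive_tool --moves '[{"claw":-1,"dx":0,"dy":-1,"dz":0,"yaw":0},{"claw":-1,"dx":0.1,"dy":-1,"dz":0,"yaw":0},{"claw":-1,"dx":0.1,"dy":-1,"dz":0.3,"yaw":0},{"claw":-1,"dx":0,"dy":-0.4,"dz":0.5,"yaw":0},{"claw":-1,"dx":0,"dy":0,"dz":0,"yaw":0}]'

```text
time_s: 10.82
ee_pos: [574.8, 21.7, 160.4]
ee_rot: [-179.4, -0.2, -179.4]
force: [-0.4, 0.4, -0.1]
gripper_width: 90.8
```

Run:
```python
from h import *
f=snap("scene","s2",(250,120,430,270),4); e=telemetry.state()["ee_pos"];print(e,(proj(f,[[575,27.5,136],e])-[250,120])*4)
```

```text
[575.19050853  21.97237167 160.93362183] [[283.26606667 253.24877323]
 [275.47622949 226.10954241]]
```

View pics/s2.png

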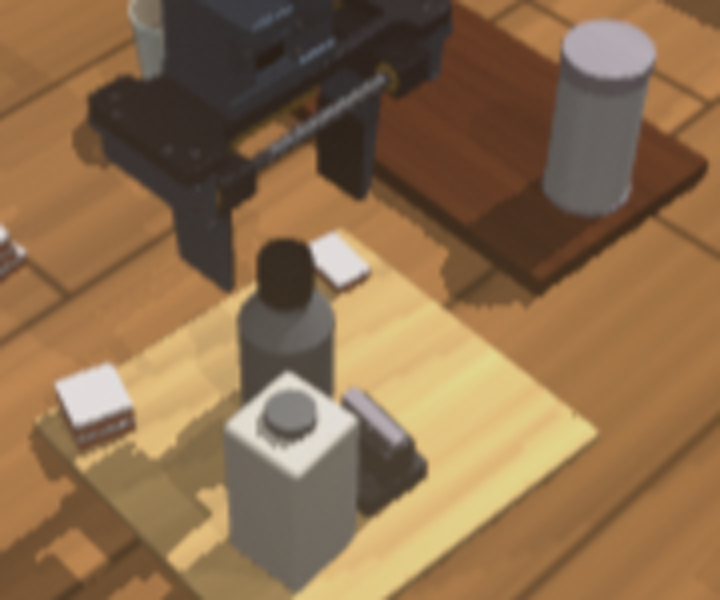

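The flask's cap top (crop ~286,254) agrees with the estimate. I'll shift 6 mm left, descend and grip the cap.

drive_tool --moves '[{"claw":-1,"dx":0,"dy":0.3,"dz":0.5,"yaw":0},{"claw":-1,"dx":0,"dy":0,"dz":1,"yaw":0},{"claw":-1,"dx":0,"dy":0,"dz":0.9,"yaw":0},{"claw":-1,"dx":0,"dy":0,"dz":0.3,"yaw":0},{"claw":1,"dx":0,"dy":0,"dz":0.1,"yaw":0}]' --grip_force 20

```text
time_s: 11.5
ee_pos: [575.7, 31.9, 102.3]
ee_rot: [-179.5, -0.0, -179.1]
force: [0.3, -0.1, 0.3]
gripper_width: 83.9
```

drive_tool --moves '[{"claw":1,"dx":0,"dy":0,"dz":0.1,"yaw":0},{"claw":1,"dx":0,"dy":0,"dz":0,"yaw":0},{"claw":1,"dx":0,"dy":0,"dz":0,"yaw":0},{"claw":1,"dx":0,"dy":0,"dz":0,"yaw":0}]'

```text
time_s: 12.0
ee_pos: [576.7, 32.3, 101.7]
ee_rot: [-179.5, 0.1, -179.1]
force: [-0.7, 0.4, -0.4]
gripper_width: 44.1
```

drive_tool --moves '[{"claw":0.2,"dx":0,"dy":-0.2,"dz":0,"yaw":0},{"claw":1,"dx":0,"dy":0,"dz":0,"yaw":0},{"claw":1,"dx":0,"dy":0,"dz":0,"yaw":0}]'

```text
time_s: 12.38
ee_pos: [576.9, 27.5, 102.0]
ee_rot: [-179.5, 0.2, -179.1]
force: [-0.6, -0.8, -0.9]
gripper_width: 31.6
```

drive_tool --moves '[{"claw":1,"dx":0,"dy":0,"dz":-0.5,"yaw":0},{"claw":1,"dx":0,"dy":0,"dz":-0.9,"yaw":0},{"claw":1,"dx":0.3,"dy":0.3,"dz":-0.7,"yaw":0},{"claw":1,"dx":0.6,"dy":0.8,"dz":0,"yaw":0},{"claw":1,"dx":0.6,"dy":0.9,"dz":0,"yaw":0}]' --grip_force 25

```text
time_s: 13.0
ee_pos: [542.8, 69.5, 143.8]
ee_rot: [-179.6, -0.1, -179.3]
force: [-0.4, 0.3, -3.5]
gripper_width: 31.2
```

drive_tool --moves '[{"claw":1,"dx":0.6,"dy":0.9,"dz":0,"yaw":0},{"claw":1,"dx":0.6,"dy":0.9,"dz":0,"yaw":0},{"claw":1,"dx":0.6,"dy":0.9,"dz":0,"yaw":0},{"claw":1,"dx":0.6,"dy":0.9,"dz":0,"yaw":0},{"claw":1,"dx":0.6,"dy":0.9,"dz":0,"yaw":0}]'

```text
time_s: 13.62
ee_pos: [471.1, 166.6, 140.6]
ee_rot: [-179.6, -0.6, -179.0]
force: [-0.0, 0.3, -2.8]
gripper_width: 31.3
```

drive_tool --moves '[{"claw":1,"dx":0.6,"dy":1,"dz":0,"yaw":0},{"claw":1,"dx":0.6,"dy":1,"dz":0,"yaw":0},{"claw":1,"dx":0.6,"dy":1,"dz":0,"yaw":0},{"claw":1,"dx":0.6,"dy":1,"dz":0,"yaw":0},{"claw":1,"dx":0.3,"dy":1,"dz":0,"yaw":0}]'

```text
time_s: 14.25
ee_pos: [403.5, 271.6, 137.8]
ee_rot: [-179.5, -1.1, -178.8]
force: [-0.2, -0.1, -2.8]
gripper_width: 31.7
```

drive_tool --moves '[{"claw":1,"dx":0.2,"dy":0.7,"dz":0.2,"yaw":0},{"claw":1,"dx":0,"dy":0.2,"dz":0.6,"yaw":0},{"claw":1,"dx":0,"dy":0,"dz":0.4,"yaw":0}]'

```text
time_s: 14.62
ee_pos: [395.4, 291.3, 111.6]
ee_rot: [-179.5, -1.1, -178.5]
force: [-0.3, 0.2, -2.1]
gripper_width: 31.6
```

drive_tool --moves '[{"claw":1,"dx":-0.1,"dy":0,"dz":0.1,"yaw":0},{"claw":1,"dx":0,"dy":0,"dz":0.1,"yaw":0}]'

```text
time_s: 14.88
ee_pos: [397.0, 290.9, 110.3]
ee_rot: [-179.5, -1.2, -178.6]
force: [-5.6, -1.3, 20.0]
gripper_width: 31.7
```

drive_tool --moves '[{"claw":0.4,"dx":0,"dy":0,"dz":-0.1,"yaw":0},{"claw":-1,"dx":0,"dy":0,"dz":0,"yaw":0},{"claw":-1,"dx":0,"dy":0,"dz":0,"yaw":0},{"claw":-1,"dx":0,"dy":0,"dz":-0.5,"yaw":0},{"claw":-1,"dx":0,"dy":0,"dz":-1,"yaw":0}]'

```text
time_s: 15.5
ee_pos: [398.6, 289.5, 142.7]
ee_rot: [-179.4, -1.3, -178.8]
force: [0.5, 0.0, 0.9]
gripper_width: 68.4
```

drive_tool --moves '[{"claw":-1,"dx":0,"dy":0,"dz":-1,"yaw":0},{"claw":-1,"dx":-0.8,"dy":-1,"dz":-0.5,"yaw":0},{"claw":-1,"dx":-0.8,"dy":-1,"dz":0,"yaw":0},{"claw":-1,"dx":-0.8,"dy":-1,"dz":0,"yaw":0},{"claw":-1,"dx":-0.8,"dy":-1,"dz":0,"yaw":0}]'

```text
time_s: 16.12
ee_pos: [468.3, 211.5, 178.3]
ee_rot: [-179.6, -0.9, -178.6]
force: [-0.5, -0.0, 0.1]
gripper_width: 91.1
```

drive_tool --moves '[{"claw":-1,"dx":-0.7,"dy":-1,"dz":0,"yaw":0},{"claw":-1,"dx":-0.7,"dy":-1,"dz":0,"yaw":0},{"claw":-1,"dx":-0.7,"dy":-1,"dz":0,"yaw":0},{"claw":-1,"dx":-0.7,"dy":-1,"dz":0,"yaw":0},{"claw":-1,"dx":-0.7,"dy":-1,"dz":0,"yaw":0}]'

```text
time_s: 16.75
ee_pos: [544.5, 110.0, 181.3]
ee_rot: [-179.7, -0.6, -178.6]
force: [0.7, -1.1, 0.5]
gripper_width: 91.1
```

drive_tool --moves '[{"claw":-1,"dx":-0.7,"dy":-1,"dz":0,"yaw":0},{"claw":-1,"dx":-0.7,"dy":-1,"dz":0,"yaw":0},{"claw":-1,"dx":-0.7,"dy":-1,"dz":0,"yaw":0},{"claw":-1,"dx":-0.7,"dy":-1,"dz":0,"yaw":0},{"claw":-1,"dx":-0.7,"dy":-1,"dz":0,"yaw":0}]'

```text
time_s: 17.38
ee_pos: [620.9, 7.3, 183.5]
ee_rot: [-179.7, -0.4, -178.6]
force: [-0.7, 0.3, -0.1]
gripper_width: 91.2
```

drive_tool --moves '[{"claw":-1,"dx":-0.7,"dy":-1,"dz":0,"yaw":0},{"claw":-1,"dx":-0.5,"dy":-0.9,"dz":0.5,"yaw":0},{"claw":-1,"dx":-0.2,"dy":-0.3,"dz":0.8,"yaw":0},{"claw":-1,"dx":0,"dy":0,"dz":0,"yaw":0}]'

```text
time_s: 17.88
ee_pos: [651.8, -40.6, 154.3]
ee_rot: [-179.8, -0.6, -178.7]
force: [-0.9, -0.3, -0.3]
gripper_width: 91.1
```

Run:
```python
from h import *
f=snap("scene","s3",(250,120,430,270),4); e=telemetry.state()["ee_pos"];print(e,(proj(f,[[650,-42,130],e])-[250,120])*4)
```

```text
[652.17513569 -40.39167417 155.19758554] [[286.57352082 405.59409855]
 [291.39126409 374.35082139]]
```

View pics/s3.png

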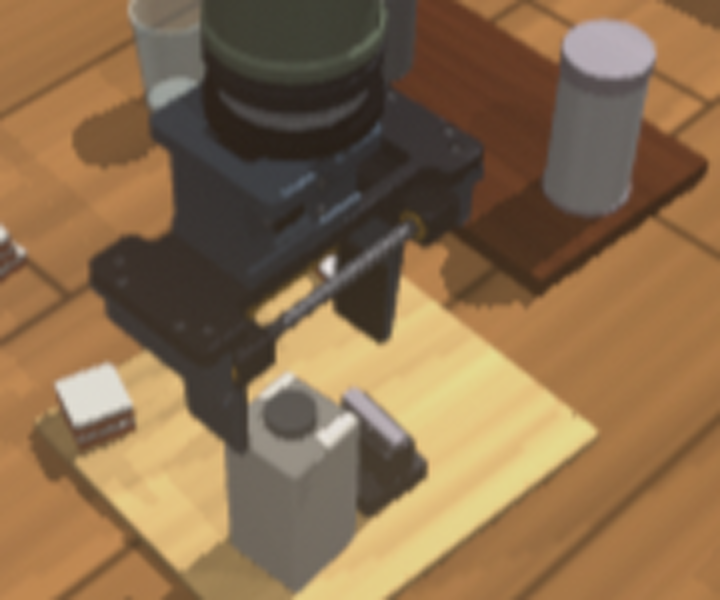

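The hand is centred over the canister (cap at crop 290,410). I'll descend and grip.

drive_tool --moves '[{"claw":-1,"dx":0.1,"dy":-0.05,"dz":0.9,"yaw":0},{"claw":-1,"dx":0,"dy":0,"dz":1,"yaw":0},{"claw":-1,"dx":0,"dy":0,"dz":0.9,"yaw":0},{"claw":0,"dx":0,"dy":0,"dz":0.3,"yaw":0},{"claw":1,"dx":0,"dy":0,"dz":0.1,"yaw":0}]' --grip_force 20

```text
time_s: 18.55
ee_pos: [649.5, -37.9, 92.3]
ee_rot: [-179.8, -0.3, -178.4]
force: [-0.3, -0.4, -0.6]
gripper_width: 74.0
```

drive_tool --moves '[{"claw":1,"dx":0,"dy":0,"dz":0,"yaw":0},{"claw":1,"dx":0,"dy":0,"dz":0,"yaw":0}]'

```text
time_s: 18.8
ee_pos: [650.3, -37.9, 93.9]
ee_rot: [-179.8, -0.2, -178.4]
force: [0.1, -1.0, 1.3]
gripper_width: 54.3
```

drive_tool --moves '[{"claw":1,"dx":0,"dy":-0.1,"dz":0,"yaw":0},{"claw":1,"dx":0,"dy":0,"dz":0,"yaw":0}]'

```text
time_s: 19.05
ee_pos: [650.2, -40.1, 93.9]
ee_rot: [-179.8, -0.2, -178.4]
force: [0.1, -0.5, -2.0]
gripper_width: 52.4
```

drive_tool --moves '[{"claw":1,"dx":0,"dy":0,"dz":-0.5,"yaw":0},{"claw":1,"dx":0,"dy":0,"dz":-1,"yaw":0},{"claw":1,"dx":0,"dy":0,"dz":-1,"yaw":0},{"claw":1,"dx":0.3,"dy":0,"dz":-1,"yaw":0},{"claw":1,"dx":0.8,"dy":0.3,"dz":-0.3,"yaw":0}]' --grip_force 25

```text
time_s: 19.68
ee_pos: [627.8, -34.2, 172.7]
ee_rot: [-179.8, -0.2, -178.5]
force: [-0.4, -0.2, -2.5]
gripper_width: 52.4
```

drive_tool --moves '[{"claw":1,"dx":0.8,"dy":0.8,"dz":0,"yaw":0},{"claw":1,"dx":0.8,"dy":1,"dz":0,"yaw":0},{"claw":1,"dx":0.8,"dy":1,"dz":0,"yaw":0},{"claw":1,"dx":0.8,"dy":1,"dz":0,"yaw":0},{"claw":1,"dx":0.8,"dy":1,"dz":0,"yaw":0}]'

```text
time_s: 20.3
ee_pos: [536.4, 62.8, 172.1]
ee_rot: [-179.9, -0.6, -178.6]
force: [-0.6, 0.0, -2.1]
gripper_width: 52.1
```

drive_tool --moves '[{"claw":1,"dx":0.7,"dy":1,"dz":0,"yaw":0},{"claw":1,"dx":0.6,"dy":1,"dz":0,"yaw":0},{"claw":1,"dx":0.5,"dy":1,"dz":0,"yaw":0},{"claw":1,"dx":0.4,"dy":1,"dz":0,"yaw":0},{"claw":1,"dx":0.2,"dy":1,"dz":0,"yaw":0}]'

```text
time_s: 20.92
ee_pos: [475.3, 164.7, 171.2]
ee_rot: [-179.9, -1.0, -178.6]
force: [-0.0, 0.2, -2.7]
gripper_width: 52.1
```

drive_tool --moves '[{"claw":1,"dx":-0.3,"dy":1,"dz":0.2,"yaw":0},{"claw":1,"dx":-0.4,"dy":1,"dz":0.3,"yaw":0},{"claw":1,"dx":-0.2,"dy":1,"dz":0.4,"yaw":0},{"claw":1,"dx":0,"dy":1,"dz":0.4,"yaw":0},{"claw":1,"dx":0,"dy":1,"dz":0.4,"yaw":0}]'

```text
time_s: 21.55
ee_pos: [489.9, 270.9, 133.7]
ee_rot: [-179.9, -1.0, -178.6]
force: [0.3, -0.1, -2.7]
gripper_width: 52.2
```

drive_tool --moves '[{"claw":1,"dx":0,"dy":0.9,"dz":0.3,"yaw":0},{"claw":1,"dx":0,"dy":0.2,"dz":0.5,"yaw":0},{"claw":1,"dx":0,"dy":0,"dz":0.3,"yaw":0}]'

```text
time_s: 21.92
ee_pos: [488.2, 295.6, 109.2]
ee_rot: [-179.8, -1.1, -178.4]
force: [0.5, -0.9, -2.9]
gripper_width: 52.5
```

drive_tool --moves '[{"claw":1,"dx":0,"dy":0,"dz":0.2,"yaw":0},{"claw":1,"dx":0,"dy":0,"dz":0.1,"yaw":0}]'

```text
time_s: 22.18
ee_pos: [487.9, 294.4, 102.5]
ee_rot: [-179.8, -1.1, -178.5]
force: [-0.3, -0.4, -2.5]
gripper_width: 52.1
```

drive_tool --moves '[{"claw":1,"dx":0,"dy":0,"dz":0.1,"yaw":0}]'

```text
time_s: 22.3
ee_pos: [488.2, 294.0, 101.9]
ee_rot: [-179.8, -1.1, -178.5]
force: [-2.3, -2.8, 10.7]
gripper_width: 52.2
```

Contact. I'll release, lift and check.

drive_tool --moves '[{"claw":0.2,"dx":0,"dy":0,"dz":0,"yaw":0},{"claw":-1,"dx":0,"dy":0,"dz":0,"yaw":0},{"claw":-1,"dx":0,"dy":0,"dz":0,"yaw":0},{"claw":-1,"dx":0,"dy":0,"dz":-0.6,"yaw":0},{"claw":-1,"dx":0,"dy":0,"dz":-1,"yaw":0}]'

```text
time_s: 22.92
ee_pos: [489.3, 293.6, 135.7]
ee_rot: [-179.8, -1.0, -178.6]
force: [1.0, 0.2, 0.5]
gripper_width: 89.0
```

drive_tool --moves '[{"claw":-1,"dx":0,"dy":0,"dz":-1,"yaw":0},{"claw":-1,"dx":0,"dy":-0.5,"dz":-1,"yaw":0},{"claw":-1,"dx":-0.5,"dy":-1,"dz":0,"yaw":0},{"claw":-1,"dx":-0.6,"dy":-1,"dz":0,"yaw":0},{"claw":-1,"dx":-0.6,"dy":-1,"dz":0,"yaw":0}]'

```text
time_s: 23.55
ee_pos: [528.6, 225.8, 184.0]
ee_rot: [179.9, -0.5, -178.4]
force: [0.6, 1.0, -1.0]
gripper_width: 91.2
```

drive_tool --moves '[{"claw":-1,"dx":-0.6,"dy":-1,"dz":0,"yaw":0},{"claw":-1,"dx":-0.6,"dy":-1,"dz":0,"yaw":0},{"claw":-1,"dx":-0.6,"dy":-1,"dz":0,"yaw":0},{"claw":-1,"dx":-0.6,"dy":-1,"dz":0,"yaw":0},{"claw":-1,"dx":-0.6,"dy":-1,"dz":0,"yaw":0}]'

```text
time_s: 24.18
ee_pos: [595.0, 124.7, 188.8]
ee_rot: [179.8, -0.0, -178.3]
force: [0.3, -0.5, -1.1]
gripper_width: 91.7
```

Run:
```python
from h import *
f=snap("scene","s4",(250,100,450,250),4); e=telemetry.state()["ee_pos"];print(e)
```

```text
[596.82173111 122.151368   188.71384605]
```

View pics/s4.png

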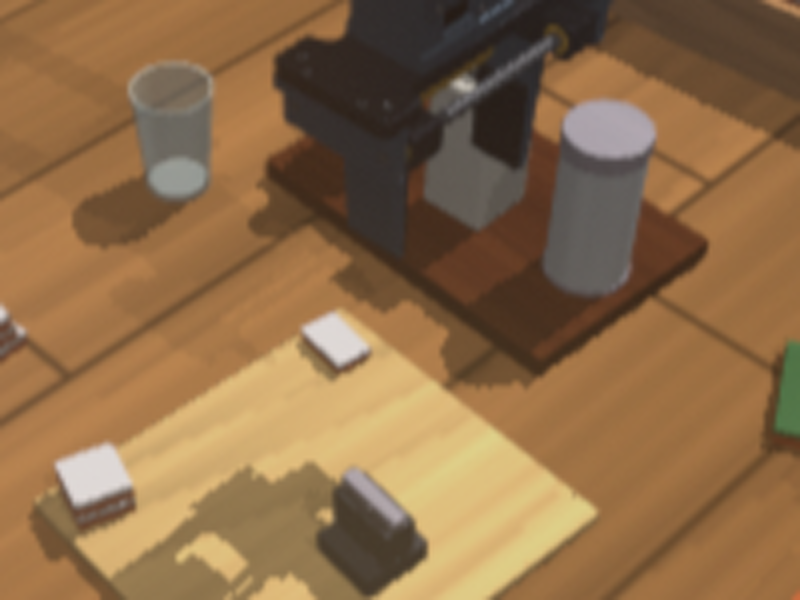

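Run:
```python
from h import *
import pickle
s=pickle.load(open("scene0.pkl","rb"))
S=lambda p:(np.array(p,float)+.5)/4-.5+[250,100]
# ridge top edge corner pairs
r=ray(s,S([[346,476],[360,466],[411,512],[400,526]]),66); print(r.round(1)); print(r.mean(0))
d=(r[2]+r[3]-r[0]-r[1]); print(np.degrees(np.arctan2(d[1],d[0])))
r=ray(s,S([[317,545],[369,594],[428,552]]),10); print(r.round(1),r[[0,2]].mean(0)); 
f=grab_frame("scene");cv2.imwrite("pics/s5.png",cv2.resize(f["color"][205:255,320:365],None,fx=12,fy=12,interpolation=cv2.INTER_CUBIC))
```

```text
[[629.2  22.1  66. ]
 [629.6  32.9  66. ]
 [672.1  29.5  66. ]
 [674.6  18.2  66. ]]
[651.36804501  25.66301176  66.        ]
-4.692189183640729
[[622.3   6.1  10. ]
 [667.7   3.1  10. ]
 [670.9  48.9  10. ]] [646.61466094  27.50315652  10.        ]
```

View pics/s5.png

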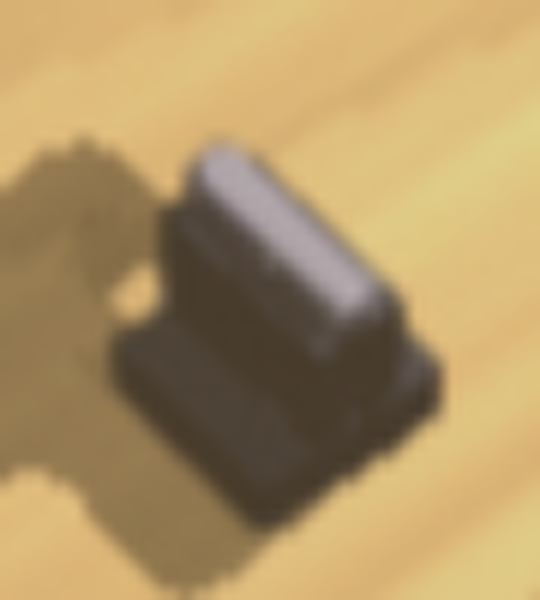

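The stake stands alone now, ridge running about -4.5° from x, centre about (649,25). I'm moving over it.

drive_tool --moves '[{"claw":-1,"dx":-0.6,"dy":-1,"dz":0.5,"yaw":0.4},{"claw":-1,"dx":-0.6,"dy":-1,"dz":1,"yaw":0.35},{"claw":-1,"dx":-0.6,"dy":-1,"dz":1,"yaw":0},{"claw":-1,"dx":-0.6,"dy":-1,"dz":1,"yaw":0},{"claw":-1,"dx":-0.3,"dy":-0.5,"dz":0.6,"yaw":0}]'

```text
time_s: 24.9
ee_pos: [646.7, 28.5, 102.0]
ee_rot: [179.7, -0.1, 174.9]
force: [-0.5, -0.5, -0.4]
gripper_width: 91.1
```

drive_tool --moves '[{"claw":-1,"dx":0,"dy":0,"dz":0.2,"yaw":0}]'

```text
time_s: 25.02
ee_pos: [646.4, 27.6, 96.4]
ee_rot: [179.7, -0.2, 174.9]
force: [-0.1, 0.7, 1.4]
gripper_width: 91.1
```

drive_tool --moves '[{"claw":-1,"dx":-0.1,"dy":-0.1,"dz":1,"yaw":0},{"claw":-1,"dx":0,"dy":0,"dz":1,"yaw":0},{"claw":-0.4,"dx":0,"dy":0,"dz":0.5,"yaw":0},{"claw":0,"dx":0,"dy":0,"dz":0.3,"yaw":0}]'

```text
time_s: 25.52
ee_pos: [649.1, 27.6, 40.4]
ee_rot: [179.6, -0.0, 175.0]
force: [-0.3, 0.6, 0.7]
gripper_width: 74.0
```

drive_tool --moves '[{"claw":0,"dx":0,"dy":-0.1,"dz":0.2,"yaw":0},{"claw":0.3,"dx":0,"dy":0,"dz":0.15,"yaw":0}]'

```text
time_s: 25.78
ee_pos: [649.5, 25.9, 34.0]
ee_rot: [179.6, 0.1, 175.0]
force: [-0.3, 1.3, -0.0]
gripper_width: 54.1
```

Run:
```python
from h import *
f=snap("scene","s6",(310,170,390,260),6); e=telemetry.state();print(e["ee_pos"],e["gripper_width"])
```

```text
[649.30077547  25.99715173  33.60630529] 49.8953568624563
```

View pics/s6.png

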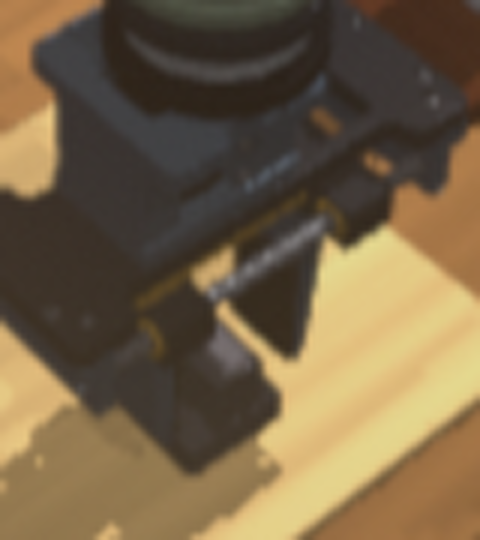

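The ridge sits between the fingers, slightly nearer the right one. I'll shift 2 mm and close.

drive_tool --moves '[{"claw":0.3,"dx":0,"dy":-0.1,"dz":0,"yaw":0},{"claw":1,"dx":0,"dy":0,"dz":0,"yaw":0},{"claw":1,"dx":0,"dy":0,"dz":0,"yaw":0},{"claw":1,"dx":0,"dy":0,"dz":0,"yaw":0}]' --grip_force 30

```text
time_s: 26.32
ee_pos: [649.6, 23.8, 34.4]
ee_rot: [179.6, 0.1, 175.0]
force: [0.1, -0.3, -0.7]
gripper_width: 21.9
```

drive_tool --moves '[{"claw":1,"dx":0,"dy":0,"dz":-0.6,"yaw":0},{"claw":1,"dx":0,"dy":0,"dz":-1,"yaw":0},{"claw":1,"dx":0,"dy":0,"dz":-1,"yaw":0},{"claw":1,"dx":0,"dy":0,"dz":-1,"yaw":0},{"claw":1,"dx":0.2,"dy":-0.5,"dz":-1,"yaw":0}]'

```text
time_s: 26.95
ee_pos: [639.4, 13.9, 123.6]
ee_rot: [179.7, -0.8, 175.0]
force: [1.3, -0.3, -6.5]
gripper_width: 21.9
```

drive_tool --moves '[{"claw":1,"dx":0.4,"dy":-1,"dz":-0.3,"yaw":0},{"claw":1,"dx":0.4,"dy":-1,"dz":0,"yaw":0},{"claw":1,"dx":0.4,"dy":-1,"dz":0,"yaw":0},{"claw":1,"dx":0.4,"dy":-1,"dz":0,"yaw":0},{"claw":1,"dx":0.4,"dy":-1,"dz":0,"yaw":0}]'

```text
time_s: 27.58
ee_pos: [585.8, -88.7, 128.1]
ee_rot: [179.7, -1.0, 175.0]
force: [-0.2, -0.4, -6.4]
gripper_width: 21.7
```

drive_tool --moves '[{"claw":1,"dx":0.4,"dy":-1,"dz":0,"yaw":0},{"claw":1,"dx":0.4,"dy":-1,"dz":0,"yaw":0},{"claw":1,"dx":0.4,"dy":-1,"dz":0,"yaw":0},{"claw":1,"dx":0.4,"dy":-1,"dz":0,"yaw":0},{"claw":1,"dx":0.4,"dy":-1,"dz":0,"yaw":0}]'

```text
time_s: 28.2
ee_pos: [532.3, -192.3, 127.3]
ee_rot: [179.7, -1.1, 174.9]
force: [0.0, 0.4, -6.8]
gripper_width: 21.9
```

Run:
```python
from h import *
import pickle
s=pickle.load(open("scene0.pkl","rb"))["color"]
cv2.imwrite("pics/padz.png",cv2.resize(s[240:305,135:215],None,fx=9,fy=9,interpolation=cv2.INTER_CUBIC))
```

```text
(no output)
```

View pics/padz.png

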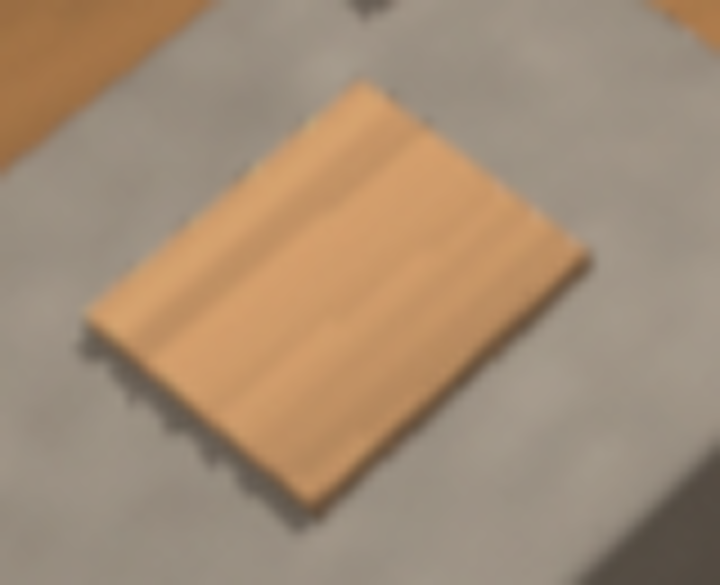

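Run:
```python
from h import *
import pickle
s=pickle.load(open("scene0.pkl","rb"))
r=ray(s,(np.array([[86,316],[364,79],[593,254],[313,507]])+.5)/9-.5+[135,240],68); print(r.round(1),r.mean(0))
f=grab_frame("scene");print(telemetry.state()["ee_pos"]);pickle.dump(f,open("scene6.pkl","wb"))
cv2.imwrite("pics/s7.png",cv2.resize(f["color"][170:305,135:305],None,fx=4.5,fy=4.4,interpolation=cv2.INTER_CUBIC))
```

```text
[[ 462.7 -360.6   68. ]
 [ 448.9 -282.1   68. ]
 [ 528.4 -269.2   68. ]
 [ 541.1 -347.6   68. ]] [ 495.27715262 -314.89004061   68.        ]
[ 530.69640349 -194.90598417  127.30526202]
```

View pics/s7.png

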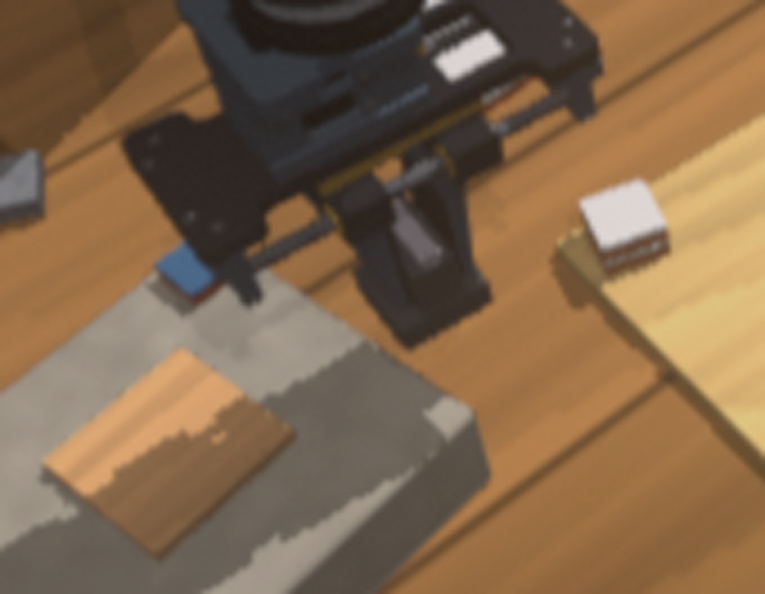

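The pad centre is about (494,-315), and both views agree within 2.5 mm. The stake hangs straight.

drive_tool --moves '[{"claw":1,"dx":0.25,"dy":-1,"dz":0,"yaw":0},{"claw":1,"dx":0.25,"dy":-1,"dz":0,"yaw":0},{"claw":1,"dx":0.25,"dy":-1,"dz":0,"yaw":0},{"claw":1,"dx":0.25,"dy":-1,"dz":0,"yaw":0},{"claw":1,"dx":0.2,"dy":-1,"dz":0,"yaw":0}]'

```text
time_s: 28.88
ee_pos: [493.6, -297.7, 127.0]
ee_rot: [179.8, -1.3, 174.8]
force: [0.8, 0.6, -6.1]
gripper_width: 21.9
```

drive_tool --moves '[{"claw":1,"dx":0,"dy":-0.5,"dz":0.2,"yaw":0},{"claw":1,"dx":0,"dy":-0.2,"dz":0.5,"yaw":0},{"claw":1,"dx":0,"dy":0,"dz":0,"yaw":0}]'

```text
time_s: 29.25
ee_pos: [491.1, -313.4, 111.4]
ee_rot: [179.8, -1.3, 174.7]
force: [-0.3, -0.1, -7.2]
gripper_width: 21.8
```

drive_tool --moves '[{"claw":1,"dx":-0.1,"dy":-0.05,"dz":0.4,"yaw":0},{"claw":1,"dx":-0.05,"dy":0,"dz":0.2,"yaw":0},{"claw":1,"dx":0,"dy":0,"dz":0.15,"yaw":0}]'

```text
time_s: 29.62
ee_pos: [494.6, -313.3, 95.2]
ee_rot: [179.7, -1.3, 174.8]
force: [0.7, 0.1, -6.3]
gripper_width: 21.7
```

drive_tool --moves '[{"claw":1,"dx":0,"dy":-0.05,"dz":0.1,"yaw":0},{"claw":1,"dx":0,"dy":0,"dz":0.1,"yaw":0}]'

```text
time_s: 29.88
ee_pos: [494.5, -313.9, 92.8]
ee_rot: [179.7, -1.3, 174.8]
force: [-4.7, 2.9, 12.7]
gripper_width: 21.7
```

drive_tool --moves '[{"claw":0.5,"dx":0,"dy":0,"dz":0,"yaw":0},{"claw":-1,"dx":0,"dy":0,"dz":0,"yaw":0},{"claw":-1,"dx":0,"dy":0,"dz":0,"yaw":0},{"claw":-1,"dx":0,"dy":0,"dz":-0.6,"yaw":0},{"claw":-1,"dx":0,"dy":0,"dz":-1,"yaw":0}]'

```text
time_s: 30.5
ee_pos: [496.7, -315.2, 128.2]
ee_rot: [179.9, -1.0, 174.8]
force: [0.0, -0.4, 0.3]
gripper_width: 60.1
```

drive_tool --moves '[{"claw":-1,"dx":0,"dy":0,"dz":-1,"yaw":0},{"claw":-1,"dx":0,"dy":0,"dz":-1,"yaw":-0.5},{"claw":-1,"dx":0,"dy":0.7,"dz":-0.8,"yaw":-0.2},{"claw":-1,"dx":0,"dy":1,"dz":0,"yaw":0},{"claw":-1,"dx":0,"dy":1,"dz":0,"yaw":0}]'

```text
time_s: 31.12
ee_pos: [498.3, -259.5, 189.9]
ee_rot: [179.9, -0.7, -179.2]
force: [-0.2, -1.2, -0.3]
gripper_width: 90.9
```

drive_tool --moves '[{"claw":-1,"dx":0,"dy":1,"dz":0,"yaw":0},{"claw":-1,"dx":0,"dy":1,"dz":0,"yaw":0},{"claw":-1,"dx":0,"dy":1,"dz":0,"yaw":0},{"claw":-1,"dx":0,"dy":1,"dz":0,"yaw":0},{"claw":-1,"dx":0,"dy":1,"dz":0,"yaw":0}]'

```text
time_s: 31.75
ee_pos: [495.2, -150.2, 188.2]
ee_rot: [179.8, -0.9, -179.1]
force: [0.3, 0.0, 0.8]
gripper_width: 91.3
```

Run:
```python
from h import *
f=snap("top","t8",(185,125,495,265),2.5);snap("top","t8p",(395,170,490,260),6);print(telemetry.state()["ee_pos"])
snap("scene","s8",(110,210,250,320),5)
```

```text
[ 495.06266489 -149.51809327  188.33851033]
```

View pics/t8p.png

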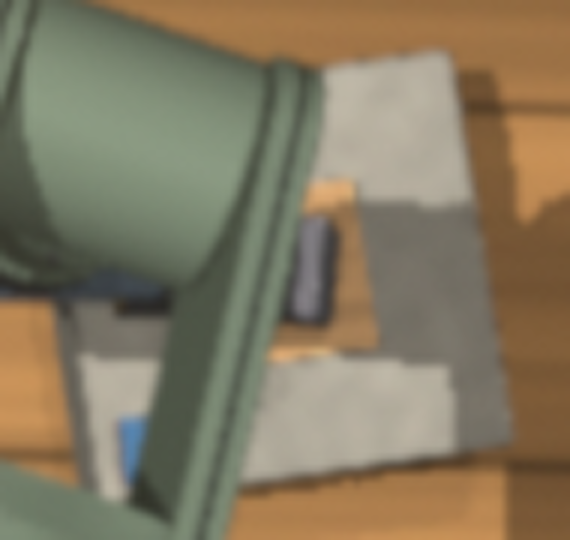

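View pics/s8.png

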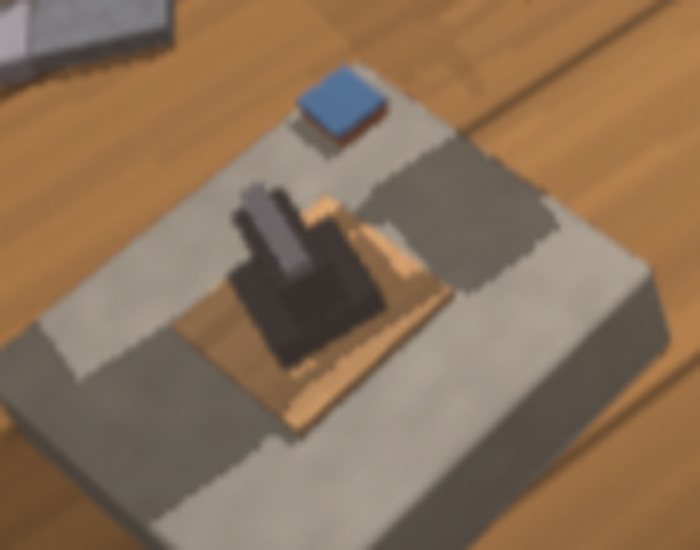

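View pics/t8.png

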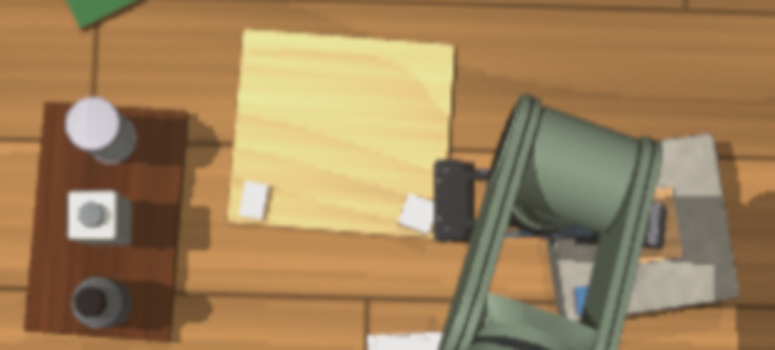

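Run:
```python
from h import *
import pickle
s=pickle.load(open("scene0.pkl","rb"));t=pickle.load(open("top0.pkl","rb"))
S=lambda p:(np.array(p,float)+.5)/5-.5+[110,210]
r=ray(s,S([[243,190],[263,184],[312,263],[288,275]]),124);print(r.round(1),r.mean(0))
r=ray(s,S([[230,290],[287,368],[385,310]]),68);print(r.round(1),r[[0,2]].mean(0))
T=lambda p:(np.array(p,float)+.5)/6-.5+[395,170]
r=ray(t,T([[312,220],[313,320]]),124);print(r.round(1),r.mean(0))
```

```text
[[ 470.2 -314.2  124. ]
 [ 473.2 -307.1  124. ]
 [ 519.6 -311.8  124. ]
 [ 518.  -321.2  124. ]] [ 495.23928581 -313.59058977  124.        ]
[[ 463.7 -335.6   68. ]
 [ 512.8 -336.8   68. ]
 [ 516.6 -294.5   68. ]] [ 490.15573534 -315.02632926   68.        ]
[[ 513.4 -314.   124. ]
 [ 468.3 -314.5  124. ]] [ 490.83328322 -314.23289282  124.        ]
```

The stake measures about (492.5,-314.3) against the pad at (494,-314.8). All three containers stand on the side board. Next I go back for the canister.

drive_tool --moves '[{"claw":-1,"dx":0,"dy":1,"dz":0,"yaw":0},{"claw":-1,"dx":0,"dy":1,"dz":0,"yaw":0},{"claw":-1,"dx":0,"dy":1,"dz":0,"yaw":0},{"claw":-1,"dx":0,"dy":1,"dz":0,"yaw":0},{"claw":-1,"dx":0,"dy":1,"dz":0,"yaw":0}]'

```text
time_s: 32.52
ee_pos: [494.6, -51.8, 188.2]
ee_rot: [180.0, -0.8, -179.3]
force: [-0.4, 0.7, 0.3]
gripper_width: 91.3
```

drive_tool --moves '[{"claw":-1,"dx":0,"dy":1,"dz":0,"yaw":0},{"claw":-1,"dx":0,"dy":1,"dz":0,"yaw":0},{"claw":-1,"dx":0,"dy":1,"dz":0,"yaw":0},{"claw":-1,"dx":0,"dy":1,"dz":0,"yaw":0},{"claw":-1,"dx":0,"dy":1,"dz":0,"yaw":0}]'

```text
time_s: 33.15
ee_pos: [494.8, 48.4, 187.8]
ee_rot: [-179.9, -0.8, -179.5]
force: [0.2, -0.3, 0.1]
gripper_width: 91.0
```

drive_tool --moves '[{"claw":-1,"dx":0,"dy":1,"dz":0,"yaw":0},{"claw":-1,"dx":0,"dy":1,"dz":0,"yaw":0},{"claw":-1,"dx":0,"dy":1,"dz":0,"yaw":0},{"claw":-1,"dx":0,"dy":1,"dz":0,"yaw":0},{"claw":-1,"dx":0,"dy":1,"dz":0,"yaw":0}]'

```text
time_s: 33.78
ee_pos: [496.0, 148.9, 187.1]
ee_rot: [-179.7, -0.7, -179.7]
force: [0.4, -0.8, 0.2]
gripper_width: 91.3
```

drive_tool --moves '[{"claw":-1,"dx":0,"dy":1,"dz":0,"yaw":0},{"claw":-1,"dx":0,"dy":1,"dz":0,"yaw":0},{"claw":-1,"dx":0,"dy":1,"dz":0,"yaw":0},{"claw":-1,"dx":0,"dy":1,"dz":0,"yaw":0}]'

```text
time_s: 34.28
ee_pos: [496.9, 231.3, 186.3]
ee_rot: [-179.6, -0.6, -179.8]
force: [0.9, 0.1, -1.0]
gripper_width: 91.1
```

drive_tool --moves '[{"claw":-1,"dx":0.1,"dy":1,"dz":0,"yaw":0},{"claw":-1,"dx":0.1,"dy":1,"dz":0,"yaw":-0.1},{"claw":-1,"dx":0.1,"dy":0.8,"dz":0.3,"yaw":-0.1},{"claw":-1,"dx":0.1,"dy":0.2,"dz":0.5,"yaw":0},{"claw":-1,"dx":0,"dy":0,"dz":0,"yaw":0}]'

```text
time_s: 34.9
ee_pos: [486.9, 296.5, 168.1]
ee_rot: [-179.6, -0.7, -177.9]
force: [0.4, -0.9, 0.2]
gripper_width: 90.9
```

drive_tool --moves '[{"claw":-1,"dx":-0.05,"dy":-0.1,"dz":1,"yaw":0},{"claw":-1,"dx":0,"dy":0,"dz":1,"yaw":0},{"claw":-1,"dx":0,"dy":0,"dz":0.8,"yaw":0},{"claw":-0.3,"dx":0,"dy":-0.05,"dz":0.3,"yaw":0},{"claw":0,"dx":0,"dy":0,"dz":0.1,"yaw":0}]' --grip_force 20

```text
time_s: 35.52
ee_pos: [488.3, 290.3, 103.1]
ee_rot: [-179.5, -0.6, -178.0]
force: [-0.1, -0.0, -0.6]
gripper_width: 74.1
```

drive_tool --moves '[{"claw":1,"dx":0,"dy":0,"dz":0,"yaw":0},{"claw":1,"dx":0,"dy":0,"dz":0,"yaw":0},{"claw":1,"dx":0,"dy":0,"dz":0,"yaw":0}]'

```text
time_s: 35.9
ee_pos: [489.0, 290.5, 104.3]
ee_rot: [-179.6, -0.5, -178.0]
force: [-0.3, 0.3, -2.7]
gripper_width: 52.4
```

drive_tool --moves '[{"claw":1,"dx":0,"dy":0,"dz":-0.5,"yaw":0},{"claw":1,"dx":0,"dy":0,"dz":-0.9,"yaw":0},{"claw":1,"dx":0,"dy":-0.4,"dz":-0.7,"yaw":0},{"claw":1,"dx":0,"dy":-0.9,"dz":0,"yaw":0},{"claw":1,"dx":0,"dy":-1,"dz":0,"yaw":0}]' --grip_force 25

```text
time_s: 36.52
ee_pos: [490.3, 242.4, 148.5]
ee_rot: [-179.5, -0.5, -177.9]
force: [-0.4, -0.2, -2.6]
gripper_width: 52.1
```

drive_tool --moves '[{"claw":1,"dx":0,"dy":-1,"dz":0,"yaw":0},{"claw":1,"dx":-0.4,"dy":-1,"dz":0,"yaw":0},{"claw":1,"dx":-0.7,"dy":-1,"dz":0,"yaw":0},{"claw":1,"dx":-0.7,"dy":-1,"dz":0,"yaw":0},{"claw":1,"dx":-0.7,"dy":-1,"dz":0,"yaw":0}]'

```text
time_s: 37.15
ee_pos: [541.8, 133.4, 146.6]
ee_rot: [-179.4, -0.9, -178.1]
force: [1.2, 0.8, -2.7]
gripper_width: 52.1
```

drive_tool --moves '[{"claw":1,"dx":-0.7,"dy":-1,"dz":0,"yaw":0},{"claw":1,"dx":-0.7,"dy":-1,"dz":0,"yaw":0},{"claw":1,"dx":-0.7,"dy":-1,"dz":0,"yaw":0},{"claw":1,"dx":-0.7,"dy":-1,"dz":0,"yaw":0},{"claw":1,"dx":-0.7,"dy":-1,"dz":0,"yaw":0}]'

```text
time_s: 37.78
ee_pos: [613.8, 24.7, 143.6]
ee_rot: [-179.3, -1.3, -178.4]
force: [0.6, 1.2, -2.4]
gripper_width: 51.7
```

drive_tool --moves '[{"claw":1,"dx":-0.6,"dy":-1,"dz":0,"yaw":0},{"claw":1,"dx":-0.6,"dy":-1,"dz":0,"yaw":0},{"claw":1,"dx":-0.4,"dy":-0.8,"dz":0.2,"yaw":0},{"claw":1,"dx":-0.1,"dy":-0.2,"dz":0.5,"yaw":0},{"claw":1,"dx":0,"dy":0,"dz":0.4,"yaw":0}]'

```text
time_s: 38.4
ee_pos: [651.0, -40.8, 119.5]
ee_rot: [-179.3, -1.4, -178.5]
force: [0.1, 0.2, -1.9]
gripper_width: 52.2
```

drive_tool --moves '[{"claw":1,"dx":0,"dy":0,"dz":0.5,"yaw":0},{"claw":1,"dx":0,"dy":0,"dz":0.3,"yaw":0},{"claw":1,"dx":0,"dy":0,"dz":0.2,"yaw":0}]'

```text
time_s: 38.78
ee_pos: [649.0, -39.1, 97.0]
ee_rot: [-179.4, -1.5, -178.4]
force: [-0.4, 0.3, -2.7]
gripper_width: 52.3
```

drive_tool --moves '[{"claw":1,"dx":-0.1,"dy":-0.1,"dz":0.1,"yaw":0},{"claw":1,"dx":0,"dy":0,"dz":0.1,"yaw":0}]'

```text
time_s: 39.02
ee_pos: [650.2, -39.2, 96.5]
ee_rot: [-179.5, -1.6, -178.4]
force: [-2.1, -2.3, 5.3]
gripper_width: 51.9
```

drive_tool --moves '[{"claw":0.2,"dx":0,"dy":0,"dz":0,"yaw":0},{"claw":-1,"dx":0,"dy":0,"dz":0,"yaw":0},{"claw":-1,"dx":0,"dy":0,"dz":0,"yaw":0},{"claw":-1,"dx":0,"dy":0,"dz":-0.6,"yaw":0},{"claw":-1,"dx":0,"dy":0,"dz":-1,"yaw":0}]'

```text
time_s: 39.65
ee_pos: [651.5, -38.7, 130.0]
ee_rot: [-179.5, -1.5, -178.4]
force: [0.3, -0.6, 0.3]
gripper_width: 88.6
```

drive_tool --moves '[{"claw":-1,"dx":0,"dy":0,"dz":-1,"yaw":0},{"claw":-1,"dx":0.3,"dy":0.5,"dz":-1,"yaw":0},{"claw":-1,"dx":0.8,"dy":1,"dz":0,"yaw":0},{"claw":-1,"dx":0.8,"dy":1,"dz":0,"yaw":0},{"claw":-1,"dx":0.8,"dy":1,"dz":0,"yaw":0}]'

```text
time_s: 40.28
ee_pos: [599.5, 30.2, 178.6]
ee_rot: [-179.5, -0.8, -178.5]
force: [-0.6, -0.5, -0.6]
gripper_width: 91.4
```

drive_tool --moves '[{"claw":-1,"dx":0.8,"dy":1,"dz":0,"yaw":0},{"claw":-1,"dx":0.8,"dy":1,"dz":0,"yaw":0},{"claw":-1,"dx":0.8,"dy":1,"dz":0,"yaw":0},{"claw":-1,"dx":0.8,"dy":1,"dz":0,"yaw":0},{"claw":-1,"dx":0.8,"dy":1,"dz":0,"yaw":0}]'

```text
time_s: 40.9
ee_pos: [514.2, 132.8, 182.1]
ee_rot: [-179.5, -0.5, -178.6]
force: [-0.2, -0.0, 0.5]
gripper_width: 91.6
```

Run:
```python
from h import *
import pickle
f=snap("scene","s9",(250,170,410,290),5);print(telemetry.state()["ee_pos"])
t=snap("top","t9",(185,125,375,265),4.2)
```

```text
[511.82613569 134.78503778 182.13654129]
```

View pics/s9.png

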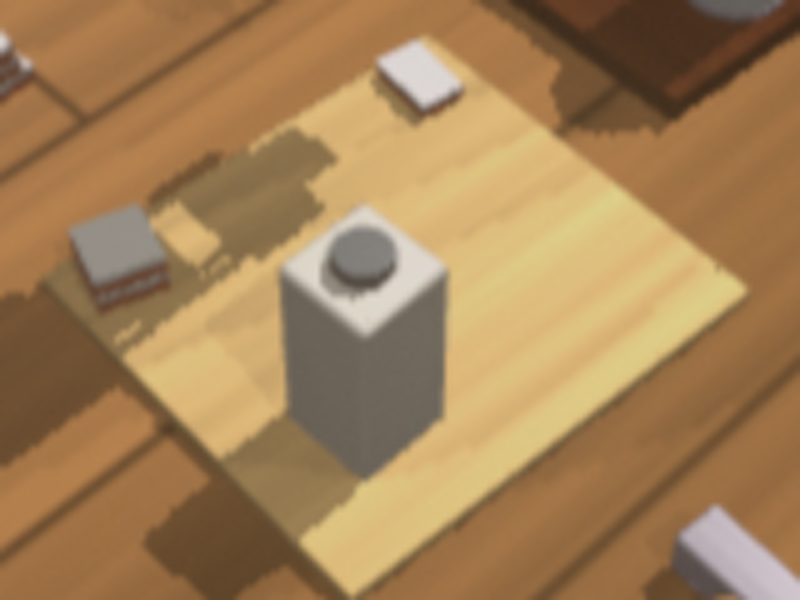

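View pics/t9.png

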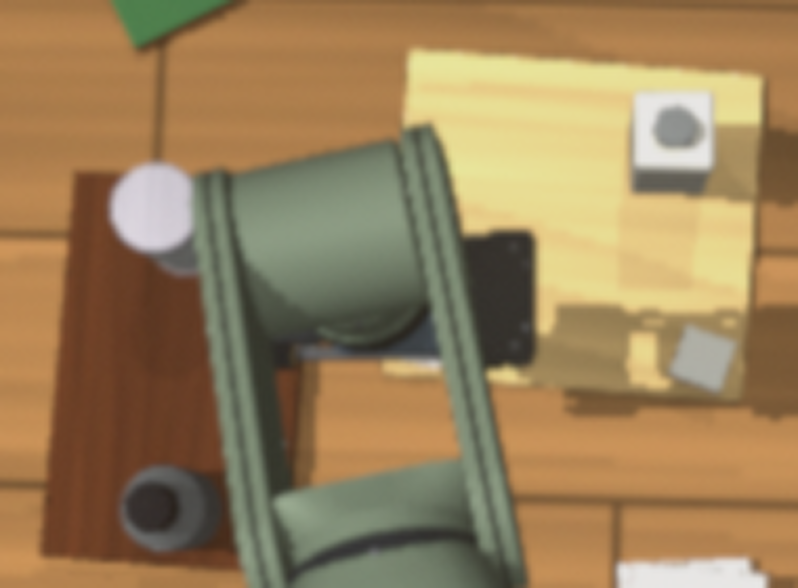

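Run:
```python
from h import *
import pickle
t=pickle.load(open("top0.pkl","rb")); s=pickle.load(open("scene0.pkl","rb"))
T=lambda p:(np.array(p,float)+.5)/4.2-.5+[185,125]
S=lambda p:(np.array(p,float)+.5)/5-.5+[250,170]
print(ray(t,T([[684,121],[679,126]]),130),ray(s,S([[363,258],[363,249]]),130))
print(ray(s,S([[362,213],[447,278],[371,347],[282,285]]),120).mean(0),ray(s,S([[362,204],[447,266],[366,336],[281,270]]),120).mean(0))
print(ray(t,T([[640,90],[716,86],[719,161],[640,165]]),120).mean(0),ray(t,T([[635,93],[713,93],[713,171],[632,170]]),120).mean(0))
```

```text
[[649.65584189 -42.73435738 130.        ]
 [646.30312859 -39.57400028 130.        ]] [[650.41625629 -40.83085624 130.        ]
 [647.01846299 -37.56644125 130.        ]]
[653.47230848 -42.51018066 120.        ] [648.63172391 -38.70307039 120.        ]
[648.62436792 -39.90901279 120.        ] [644.42127942 -36.4176512  120.        ]
```

The canister is back within about 5 mm. Flask next.

drive_tool --moves '[{"claw":-1,"dx":0.7,"dy":0.9,"dz":0,"yaw":0},{"claw":-1,"dx":0.7,"dy":0.9,"dz":0,"yaw":0},{"claw":-1,"dx":0.7,"dy":0.9,"dz":0,"yaw":0},{"claw":-1,"dx":0.7,"dy":0.9,"dz":0,"yaw":0},{"claw":-1,"dx":0.7,"dy":0.9,"dz":0,"yaw":0}]'

```text
time_s: 41.62
ee_pos: [442.8, 222.1, 183.9]
ee_rot: [-179.5, -0.2, -178.6]
force: [1.0, 0.3, -0.4]
gripper_width: 91.3
```

drive_tool --moves '[{"claw":-1,"dx":0.7,"dy":0.9,"dz":0,"yaw":0},{"claw":-1,"dx":0.7,"dy":0.9,"dz":0,"yaw":0},{"claw":-1,"dx":0.3,"dy":0.8,"dz":0.3,"yaw":0},{"claw":-1,"dx":0,"dy":0,"dz":0,"yaw":0}]'

```text
time_s: 42.12
ee_pos: [408.4, 275.0, 178.4]
ee_rot: [-179.5, 0.1, -178.5]
force: [-0.7, 0.3, -0.1]
gripper_width: 91.2
```

Run:
```python
from h import *
import pickle
t=pickle.load(open("top0.pkl","rb"))
T=lambda p:(np.array(p,float)+.5)/4.2-.5+[185,125]
print(ray(t,T([[153,507]]),144))
f=snap("scene","s10",(270,80,430,200),5);e=telemetry.state()["ee_pos"];print(e,(proj(f,[[398,291,144]])-[270,80])*5)
```

```text
[[392.93031663 286.9338021  144.        ]]
[408.73348443 274.62498097 178.6400849 ] [[380.20598916  93.09711045]]
```

View pics/s10.png

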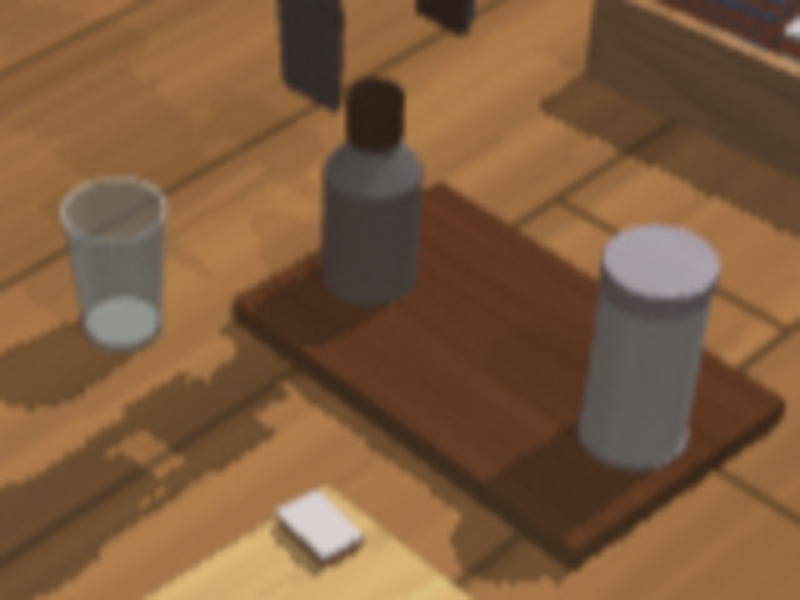

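The flask stands straight, cap at crop (376,93), as predicted. I'll descend.

drive_tool --moves '[{"claw":-1,"dx":0.5,"dy":0.6,"dz":0.5,"yaw":0},{"claw":-1,"dx":0.1,"dy":0.1,"dz":0.5,"yaw":0},{"claw":-1,"dx":0,"dy":0,"dz":0.3,"yaw":0}]'

```text
time_s: 42.55
ee_pos: [396.5, 288.1, 150.8]
ee_rot: [-179.5, 0.1, -178.6]
force: [0.6, 0.5, -0.4]
gripper_width: 91.3
```

drive_tool --moves '[{"claw":-1,"dx":0,"dy":0.1,"dz":0.8,"yaw":0},{"claw":-0.5,"dx":0,"dy":0,"dz":0.7,"yaw":0},{"claw":0,"dx":0,"dy":0,"dz":0.3,"yaw":0},{"claw":0.2,"dx":0,"dy":0,"dz":0.1,"yaw":0},{"claw":0.2,"dx":0,"dy":0,"dz":0,"yaw":0}]' --grip_force 20

```text
time_s: 43.18
ee_pos: [396.9, 288.9, 110.2]
ee_rot: [-179.4, 0.1, -178.7]
force: [-0.5, -0.6, -0.6]
gripper_width: 54.0
```

drive_tool --moves '[{"claw":1,"dx":0,"dy":0,"dz":0,"yaw":0},{"claw":1,"dx":0,"dy":0,"dz":0,"yaw":0},{"claw":1,"dx":0,"dy":0,"dz":0,"yaw":0}]'

```text
time_s: 43.55
ee_pos: [397.4, 289.3, 111.1]
ee_rot: [-179.5, 0.2, -178.7]
force: [-0.3, 0.2, -2.5]
gripper_width: 31.3
```

drive_tool --moves '[{"claw":1,"dx":0,"dy":0,"dz":-0.5,"yaw":0},{"claw":1,"dx":0,"dy":0,"dz":-0.9,"yaw":0},{"claw":1,"dx":-0.2,"dy":-0.4,"dz":-0.7,"yaw":0},{"claw":1,"dx":-0.6,"dy":-0.9,"dz":0,"yaw":0},{"claw":1,"dx":-0.6,"dy":-0.9,"dz":0,"yaw":0}]' --grip_force 25

```text
time_s: 44.18
ee_pos: [426.0, 244.5, 156.0]
ee_rot: [-179.4, 0.1, -178.5]
force: [0.9, 0.6, -4.1]
gripper_width: 31.5
```

drive_tool --moves '[{"claw":1,"dx":-0.7,"dy":-0.9,"dz":0,"yaw":0},{"claw":1,"dx":-0.7,"dy":-0.9,"dz":0,"yaw":0},{"claw":1,"dx":-0.7,"dy":-0.9,"dz":0,"yaw":0},{"claw":1,"dx":-0.7,"dy":-0.9,"dz":0,"yaw":0},{"claw":1,"dx":-0.7,"dy":-0.9,"dz":0,"yaw":0}]'

```text
time_s: 44.8
ee_pos: [500.6, 150.3, 159.4]
ee_rot: [-179.3, 0.1, -178.5]
force: [0.1, -0.0, -3.8]
gripper_width: 31.3
```

drive_tool --moves '[{"claw":1,"dx":-0.7,"dy":-0.9,"dz":0,"yaw":0},{"claw":1,"dx":-0.7,"dy":-0.9,"dz":0,"yaw":0},{"claw":1,"dx":-0.6,"dy":-0.9,"dz":0,"yaw":0},{"claw":1,"dx":-0.5,"dy":-0.8,"dz":0,"yaw":0}]'

```text
time_s: 45.3
ee_pos: [554.0, 76.3, 161.7]
ee_rot: [-179.3, 0.1, -178.6]
force: [0.4, 0.3, -4.2]
gripper_width: 31.1
```

drive_tool --moves '[{"claw":1,"dx":-0.5,"dy":-0.9,"dz":0.3,"yaw":0},{"claw":1,"dx":-0.4,"dy":-0.9,"dz":0.5,"yaw":0},{"claw":1,"dx":-0.1,"dy":-0.4,"dz":0.6,"yaw":0},{"claw":1,"dx":0,"dy":-0.1,"dz":0.6,"yaw":0}]'

```text
time_s: 45.8
ee_pos: [576.6, 26.1, 120.0]
ee_rot: [-179.3, 0.1, -178.7]
force: [-1.0, -0.8, -3.4]
gripper_width: 31.7
```

drive_tool --moves '[{"claw":1,"dx":0,"dy":0.1,"dz":0.4,"yaw":0},{"claw":1,"dx":0,"dy":0.1,"dz":0.2,"yaw":0}]'

```text
time_s: 46.05
ee_pos: [575.1, 30.7, 105.7]
ee_rot: [-179.3, -0.1, -178.7]
force: [0.1, 0.5, -3.4]
gripper_width: 31.6
```

drive_tool --moves '[{"claw":1,"dx":0,"dy":0,"dz":0.1,"yaw":0},{"claw":1,"dx":0,"dy":0,"dz":0.1,"yaw":0}]'

```text
time_s: 46.3
ee_pos: [575.4, 31.4, 103.2]
ee_rot: [-179.3, -0.0, -178.6]
force: [-3.9, -2.1, 13.4]
gripper_width: 31.5
```

Contact, but it is 4 mm left of the start position. I'll lift slightly and correct.

drive_tool --moves '[{"claw":1,"dx":0,"dy":0,"dz":-0.3,"yaw":0},{"claw":1,"dx":-0.05,"dy":-0.2,"dz":0,"yaw":0},{"claw":1,"dx":0,"dy":0,"dz":0.1,"yaw":0},{"claw":1,"dx":0,"dy":0,"dz":0.1,"yaw":0}]'

```text
time_s: 46.8
ee_pos: [577.3, 27.7, 106.2]
ee_rot: [-179.3, 0.1, -178.6]
force: [0.0, -0.2, -4.0]
gripper_width: 31.6
```

drive_tool --moves '[{"claw":1,"dx":0,"dy":0,"dz":0.15,"yaw":0}]'

```text
time_s: 46.92
ee_pos: [577.3, 27.5, 103.0]
ee_rot: [-179.3, 0.1, -178.6]
force: [-1.9, -3.2, 18.3]
gripper_width: 31.2
```

drive_tool --moves '[{"claw":0.4,"dx":0,"dy":0,"dz":0,"yaw":0},{"claw":-1,"dx":0,"dy":0,"dz":0,"yaw":0},{"claw":-1,"dx":0,"dy":0,"dz":0,"yaw":0},{"claw":-1,"dx":0,"dy":0,"dz":-0.5,"yaw":0},{"claw":-1,"dx":0,"dy":0,"dz":-1,"yaw":0}]'

```text
time_s: 47.55
ee_pos: [577.1, 28.0, 133.7]
ee_rot: [-179.3, 0.1, -178.6]
force: [-0.9, -0.3, 0.9]
gripper_width: 68.7
```

drive_tool --moves '[{"claw":-1,"dx":0,"dy":0,"dz":-1,"yaw":0},{"claw":-1,"dx":0,"dy":0.5,"dz":-1,"yaw":0},{"claw":-1,"dx":0,"dy":1,"dz":0,"yaw":0},{"claw":-1,"dx":0,"dy":1,"dz":0,"yaw":0},{"claw":-1,"dx":0,"dy":1,"dz":0,"yaw":0}]'

```text
time_s: 48.18
ee_pos: [576.3, 101.6, 176.9]
ee_rot: [-179.3, 0.3, -178.7]
force: [0.7, -0.3, -0.5]
gripper_width: 91.1
```

drive_tool --moves '[{"claw":-1,"dx":0,"dy":1,"dz":0,"yaw":0},{"claw":-1,"dx":0,"dy":1,"dz":0,"yaw":0},{"claw":-1,"dx":0,"dy":1,"dz":0,"yaw":0},{"claw":-1,"dx":0,"dy":1,"dz":0,"yaw":0},{"claw":-1,"dx":0,"dy":1,"dz":0,"yaw":0}]'

```text
time_s: 48.8
ee_pos: [572.7, 209.6, 173.7]
ee_rot: [-179.3, 0.2, -178.6]
force: [-0.2, -0.1, 0.2]
gripper_width: 91.3
```

Run:
```python
from h import *
f=snap("scene","s11",(250,120,430,270),4.2);e=telemetry.state()["ee_pos"];print(e,(proj(f,[[576,27.5,136],[583,295,136]])-[250,120])*4.2)
```

```text
[572.60519911 212.2298645  173.59053696] [[298.75356853 266.89156324]
 [633.56090599  46.0337384 ]]
```

View pics/s11.png

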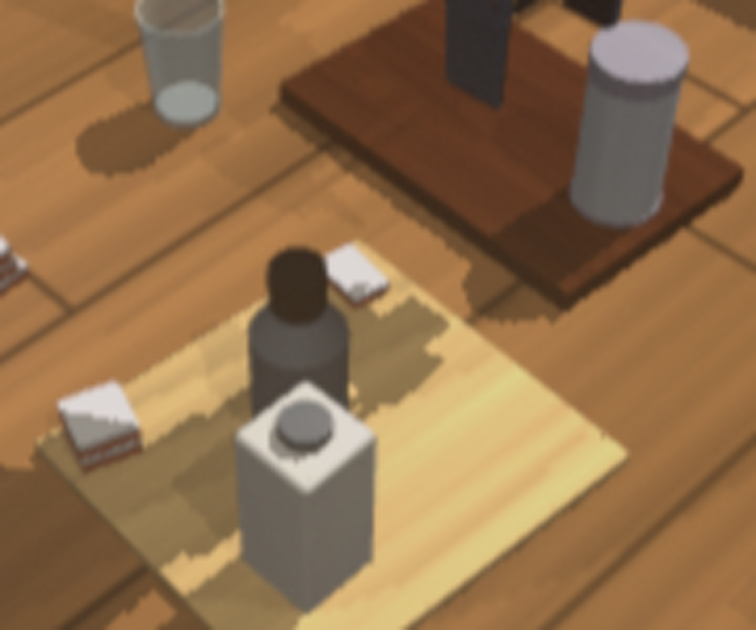

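Run:
```python
from h import *
import pickle
s=pickle.load(open("scene0.pkl","rb"))
print(ray(s,(np.array([[637.5,53.5]])+.5)/4.2-.5+[250,120],136))
```

```text
[[587.42293178 291.6512039  136.        ]]
```

drive_tool --moves '[{"claw":-1,"dx":-0.2,"dy":1,"dz":0,"yaw":0},{"claw":-1,"dx":-0.2,"dy":1,"dz":0,"yaw":0},{"claw":-1,"dx":-0.2,"dy":1,"dz":0,"yaw":0},{"claw":-1,"dx":-0.2,"dy":0.6,"dz":0.3,"yaw":0},{"claw":-1,"dx":0,"dy":0,"dz":0,"yaw":0}]'

```text
time_s: 49.48
ee_pos: [588.1, 290.2, 166.0]
ee_rot: [-179.4, 0.2, -178.5]
force: [-0.1, 0.7, -0.0]
gripper_width: 91.5
```

drive_tool --moves '[{"claw":-1,"dx":0.15,"dy":0.15,"dz":0.6,"yaw":0},{"claw":-1,"dx":0,"dy":0,"dz":1,"yaw":0},{"claw":-0.3,"dx":0,"dy":0,"dz":0.6,"yaw":0},{"claw":0,"dx":0,"dy":0,"dz":0.2,"yaw":0},{"claw":0,"dx":0,"dy":0,"dz":0,"yaw":0}]' --grip_force 20

```text
time_s: 50.1
ee_pos: [584.1, 290.6, 115.0]
ee_rot: [-179.3, 0.1, -178.6]
force: [0.2, 1.1, 1.5]
gripper_width: 63.9
```

drive_tool --moves '[{"claw":1,"dx":0,"dy":0,"dz":0,"yaw":0},{"claw":1,"dx":0,"dy":0,"dz":0,"yaw":0},{"claw":1,"dx":0,"dy":0,"dz":0,"yaw":0}]'

```text
time_s: 50.48
ee_pos: [584.3, 290.9, 115.5]
ee_rot: [-179.4, 0.1, -178.6]
force: [-0.9, 0.7, -3.7]
gripper_width: 57.2
```

drive_tool --moves '[{"claw":1,"dx":0,"dy":0,"dz":-0.5,"yaw":0},{"claw":1,"dx":0,"dy":0,"dz":-0.9,"yaw":0},{"claw":1,"dx":-0.1,"dy":-0.4,"dz":-0.7,"yaw":0},{"claw":1,"dx":-0.3,"dy":-0.9,"dz":0,"yaw":0},{"claw":1,"dx":-0.4,"dy":-1,"dz":0,"yaw":0}]' --grip_force 25

```text
time_s: 51.1
ee_pos: [601.1, 242.8, 159.3]
ee_rot: [-179.2, -0.0, -178.5]
force: [0.1, 0.3, -4.2]
gripper_width: 57.6
```

drive_tool --moves '[{"claw":1,"dx":-0.4,"dy":-1,"dz":0,"yaw":0},{"claw":1,"dx":-0.4,"dy":-1,"dz":0,"yaw":0},{"claw":1,"dx":-0.4,"dy":-1,"dz":0,"yaw":0},{"claw":1,"dx":-0.4,"dy":-1,"dz":0,"yaw":0},{"claw":1,"dx":-0.4,"dy":-1,"dz":0,"yaw":0}]'

```text
time_s: 51.72
ee_pos: [646.4, 134.2, 159.0]
ee_rot: [-179.1, -0.2, -178.6]
force: [0.6, 0.2, -3.9]
gripper_width: 57.7
```

drive_tool --moves '[{"claw":1,"dx":0,"dy":-0.9,"dz":0.3,"yaw":0},{"claw":1,"dx":0,"dy":-0.8,"dz":0.5,"yaw":0},{"claw":1,"dx":0,"dy":-0.3,"dz":0.6,"yaw":0},{"claw":1,"dx":0,"dy":0,"dz":0.5,"yaw":0}]'

```text
time_s: 52.22
ee_pos: [647.4, 89.5, 119.2]
ee_rot: [-179.1, -0.2, -178.8]
force: [0.7, -0.0, -4.0]
gripper_width: 57.4
```

drive_tool --moves '[{"claw":1,"dx":0,"dy":0,"dz":0.3,"yaw":0},{"claw":1,"dx":0,"dy":0,"dz":0.1,"yaw":0}]'

```text
time_s: 52.48
ee_pos: [646.4, 90.5, 109.3]
ee_rot: [-179.2, -0.3, -178.7]
force: [-0.3, 0.9, -3.3]
gripper_width: 57.5
```

drive_tool --moves '[{"claw":1,"dx":0,"dy":-0.05,"dz":0.1,"yaw":0}]'

```text
time_s: 52.6
ee_pos: [646.7, 90.1, 107.4]
ee_rot: [-179.2, -0.3, -178.7]
force: [-2.4, 1.7, 6.3]
gripper_width: 57.2
```

Contact. I'll release, lift and retreat well clear before the final check.

drive_tool --moves '[{"claw":0.2,"dx":0,"dy":0,"dz":0,"yaw":0},{"claw":-1,"dx":0,"dy":0,"dz":0,"yaw":0},{"claw":-1,"dx":0,"dy":0,"dz":0,"yaw":0},{"claw":-1,"dx":0,"dy":0,"dz":-0.5,"yaw":0},{"claw":-1,"dx":0,"dy":0,"dz":-1,"yaw":0}]'

```text
time_s: 53.22
ee_pos: [647.8, 91.1, 140.4]
ee_rot: [-179.2, -0.1, -178.6]
force: [-0.4, -0.8, 0.3]
gripper_width: 90.5
```

drive_tool --moves '[{"claw":-1,"dx":0,"dy":0,"dz":-1,"yaw":0},{"claw":-1,"dx":0.2,"dy":0.5,"dz":-1,"yaw":0},{"claw":-1,"dx":0.8,"dy":1,"dz":-0.5,"yaw":0},{"claw":-1,"dx":0.8,"dy":1,"dz":0,"yaw":0},{"claw":-1,"dx":0.8,"dy":1,"dz":0,"yaw":0}]'

```text
time_s: 53.85
ee_pos: [593.0, 163.2, 195.6]
ee_rot: [-179.3, 0.3, -178.8]
force: [0.6, 0.1, -0.1]
gripper_width: 90.8
```

drive_tool --moves '[{"claw":-1,"dx":0.8,"dy":1,"dz":0,"yaw":0},{"claw":-1,"dx":0.8,"dy":1,"dz":0,"yaw":0},{"claw":-1,"dx":0.8,"dy":1,"dz":0,"yaw":0},{"claw":-1,"dx":0.8,"dy":1,"dz":0,"yaw":0},{"claw":-1,"dx":0.8,"dy":1,"dz":0,"yaw":0}]'

```text
time_s: 54.48
ee_pos: [498.4, 268.2, 190.5]
ee_rot: [-179.2, -0.2, -178.5]
force: [0.5, 1.0, 0.0]
gripper_width: 90.9
```

drive_tool --moves '[{"claw":-1,"dx":0.8,"dy":1,"dz":0,"yaw":0},{"claw":-1,"dx":0.8,"dy":1,"dz":0,"yaw":0},{"claw":-1,"dx":0.8,"dy":1,"dz":0,"yaw":0},{"claw":-1,"dx":0.8,"dy":1,"dz":0,"yaw":0},{"claw":-1,"dx":0,"dy":0,"dz":0,"yaw":0}]'

```text
time_s: 55.1
ee_pos: [419.1, 350.9, 185.9]
ee_rot: [-178.9, -0.6, -178.0]
force: [-0.5, -0.2, -0.5]
gripper_width: 91.2
```

Run:
```python
from h import *
snap("scene","s12",(250,170,410,290),5);snap("top","t12",(185,125,375,265),4.2);snap("top","t12p",(395,170,490,260),6);print(telemetry.state())
```

```text
{'time_s': 55.25, 'qpos': array([ 38.8080683 ,  17.50726168,  94.9931151 ,  -0.55916274,
        68.57397814, -52.78972326]), 'qvel': array([-0.96796904,  0.12276917, -0.61539008,  0.0782679 ,  0.08382671,
       -0.05370824]), 'effort': array([ 6.03649300e-01, -3.95721459e+01, -2.21561837e+01,  2.21738394e-02,
        1.80687723e-01,  3.90553862e-03]), 'ee_pos': array([421.22949359, 349.61946168, 186.23466196]), 'ee_rot': array([-178.9382422 ,   -0.54392742, -178.1981048 ]), 'force': array([ 0.98937306, -0.3501241 , -0.34402906]), 'torque': array([0.00494667, 0.00332779, 0.00673191]), 'gripper_width': 91.02662506701711}
```

View pics/s12.png

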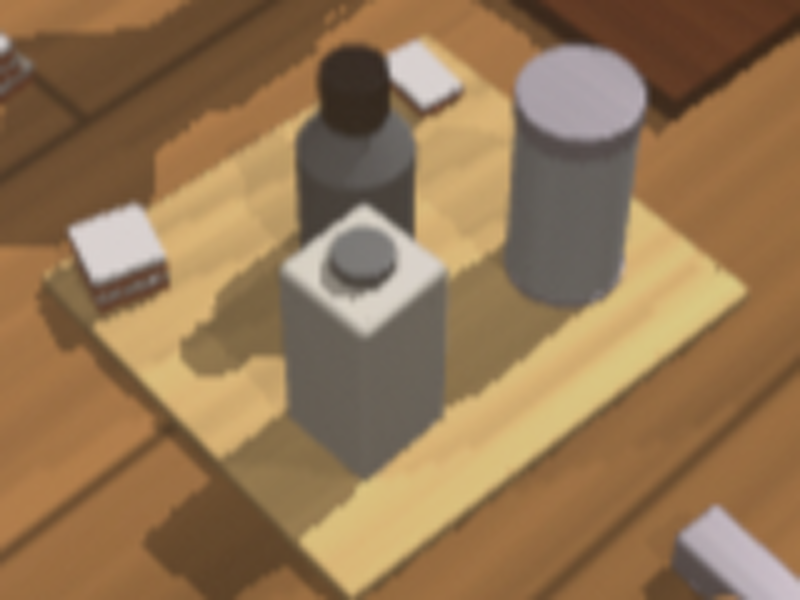

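View pics/t12.png

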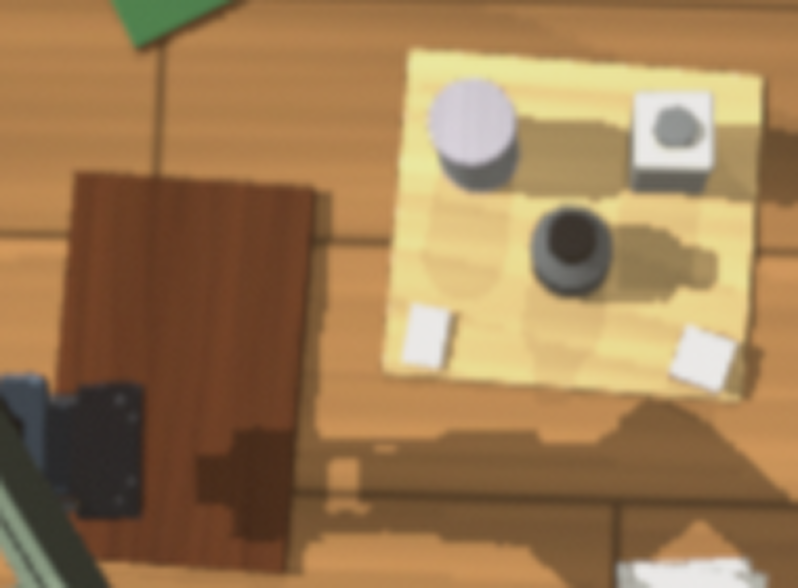

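View pics/t12p.png

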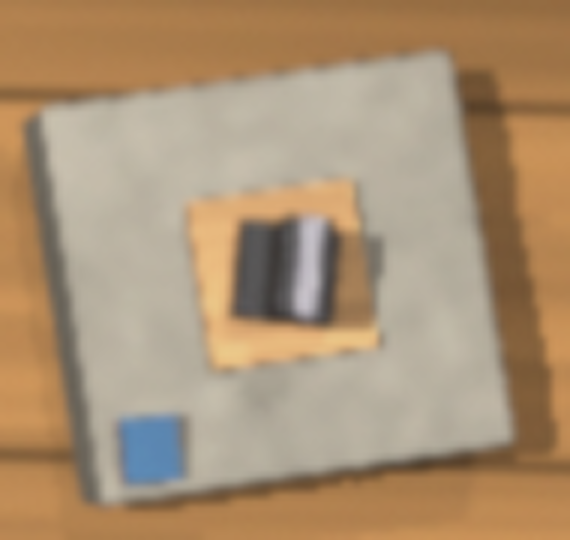

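Every shift is under 6 mm: tin lid (479,122)→(473,122), canister cap (684,121)→(679,126), flask cap (574,231)→(572,236). The stake is in the middle of the pad and the tile pieces are in place. Handing in.

```bash
python3 -c "
from workcell import job
print(job.job_done())"
```

```text
the job is handed in; nothing more can be done
None
```

I moved the tin, flask and canister to the side board and stood the stake on the pad. Then I put the canister, flask and tin back in their places and handed in at about 55 s of robot time (limit 138 s). No verdict was reported.

Last camera checks before handing in:

| Object | Offset | Allowed |
|---|---|---|
| Stake, from the pad centre | about 2–4 mm | 12 mm |
| Canister, from its start | about 5 mm | 15 mm |
| Tin, from its start | about 4–5 mm | 15 mm |
| Flask, from its start | about 3–4 mm | 15 mm |

- **Final state:** all four stood upright and let go, the tile pieces looked unmoved, and the arm was clear with the gripper open.
- **Disagreements:** no check failed. The two cameras differed from each other, and from the gripped positions, by about 2–5 mm. I set the flask down 4 mm off at first, then lifted and corrected it before letting go.

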